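Ready the sample carousel for the road

TASK

Get the sample carousel ready to be carried to the next room: first swing the stand's outrigger leg fully out until it snaps against its end stop, then stand every sample jar upright in the carousel's tray, one to a bay. Only after that, turn the carousel until its two ear holes line up with the holes in the base, and push both lock pins from the holder down through carousel and base until fully home. Let go of everything, and leave the other things on the bench where they are.

Things in the scene. Friction and masses are not known exactly. Their poses are not given: they have to be found in the camera images.
- stand_axis (a point): The stand: a heavy fixed painted base slab, 200 (its x) by 280 (its y) by 30 mm high. This point is on the carousel's vertical turning axis, at the centre of the slab's top, 30 mm above the bench; its orientation is the slab's (x, y along the slab, z up).
- leg (a joint): Leg angle about its vertical hinge (70 mm to the slab's -x, 155 mm to its -y of the stand axis), clockwise from above. 0 = folded along the slab's -y side, pointing to slab +x; 1.571 = out at the end stop, pointing to slab -y. Over-centre spring (under 0.12 N m): let go past 1.35 it snaps out, below 0.45 it folds back; between, friction holds it.
- leg_knob (a point): On the leg's upright black round post, 20 mm in diameter, standing 130 mm from the hinge at the end of the leg, from 16 to 85 mm above the bench. This point is on the post's axis, 70 mm above the bench: pinch or push it here.
- carousel (a joint): Carousel angle about the vertical stand axis, counter-clockwise from above. Aluminium disc with two opposite ears (tops 42 mm above the bench, 10 mm thick), each with a 13 mm through hole 115 mm from the axis on the carousel's own +y and -y. 0 = ear holes exactly over base holes. Starts at 0.4 to 1.3; range -1.7 to 1.7, light friction (0.06 N m), stays where left.
- carousel_post (a point): On the carousel's upright black round turning post, 20 mm in diameter, 100 mm from the turning axis, from 42 to 107 mm above the bench. This point is on the post's axis, 92 mm above the bench. Its orientation is the carousel's.
- base_hole_1 (a point): Centre of the mouth of the 13 mm through hole in the base slab's top, 30 mm above the bench, 115 mm from the turning axis along the slab's +y.
- base_hole_2 (a point): The same along the slab's -y.
- bay_1 (a point): Centre of the floor of one of the four square bays (55 mm wide inside, open at the top) of the carousel's white tray; floor 46 mm, wall tops 60 mm above the bench. Bay centres are 59 mm apart and turn with the carousel.
- bay_2 (a point): Centre of the floor of one of the four square bays (55 mm wide inside, open at the top) of the carousel's white tray; floor 46 mm, wall tops 60 mm above the bench. Bay centres are 59 mm apart and turn with the carousel.
- bay_3 (a point): Centre of the floor of one of the four square bays (55 mm wide inside, open at the top) of the carousel's white tray; floor 46 mm, wall tops 60 mm above the bench. Bay centres are 59 mm apart and turn with the carousel.
- bay_4 (a point): Centre of the floor of one of the four square bays (55 mm wide inside, open at the top) of the carousel's white tray; floor 46 mm, wall tops 60 mm above the bench. Bay centres are 59 mm apart and turn with the carousel.
- jar_1_mid (a point): Sample jar: round plain metal jar with a screw cap, 38 mm in diameter, 50 mm tall, 0.12 kg; this point is at its centre, 25 mm above its underside, z up its axis. Two to four jars are present (None if absent).
- jar_2_mid (a point): Sample jar: round plain metal jar with a screw cap, 38 mm in diameter, 50 mm tall, 0.12 kg; this point is at its centre, 25 mm above its underside, z up its axis. Two to four jars are present (None if absent).
- jar_3_mid (a point): Sample jar: round plain metal jar with a screw cap, 38 mm in diameter, 50 mm tall, 0.12 kg; this point is at its centre, 25 mm above its underside, z up its axis. Two to four jars are present (None if absent).
- jar_4_mid (a point): Sample jar: round plain metal jar with a screw cap, 38 mm in diameter, 50 mm tall, 0.12 kg; this point is at its centre, 25 mm above its underside, z up its axis. Two to four jars are present (None if absent).
- pin_1_knob (a point): Lock pin: 10 mm steel shank with tapered nose, 34 mm long, under a collar (28 mm wide, 4 mm) and knob (24 mm wide); collar + knob 44 mm tall. Point: on the axis, 56 mm above the tip, 22 mm above the collar underside; z up. Starts upright in a fixed grey block (50 x 130 x 40 mm high, loose holes). Home, the collar rests on the ear, this point 64 mm above the bench. Pins are alike.
- pin_2_knob (a point): Lock pin: 10 mm steel shank with tapered nose, 34 mm long, under a collar (28 mm wide, 4 mm) and knob (24 mm wide); collar + knob 44 mm tall. Point: on the axis, 56 mm above the tip, 22 mm above the collar underside; z up. Starts upright in a fixed grey block (50 x 130 x 40 mm high, loose holes). Home, the collar rests on the ear, this point 64 mm above the bench. Pins are alike.
- wash_bottle: White plastic bottle 64 mm wide, 160 mm tall; not part of the job, leave alone. Origin at the centre of its underside.
- tape: Roll of tape lying flat, 64 mm across, 20 mm high; not part of the job, leave alone. Origin at the centre of its underside.
- gauge: Round pressure gauge lying face up, 60 mm across; not part of the job, leave alone. Origin at the centre of its underside.
- stopper: Rubber stopper 38 mm across, 28 mm high; not part of the job, leave alone. Origin at the centre of its underside.
- beaker: Clear plastic beaker 60 mm across, 70 mm high; not part of the job, leave alone. Origin at the centre of its underside.
- wrench: Steel wrench lying flat; not part of the job, leave alone. Origin at the centre of its underside.
- sponge: Sponge-shaped scrubbing block, 80 x 50 x 25 mm; not part of the job, leave alone. Origin at the centre of its underside.
Not all that is in view belongs to the job. What is shaped like the part that bears jar_3_mid but blue or yellow is not meant.

How it is judged:
On the way, in this order (a step that is already met when the one before it is completed fails the run):
1. the outrigger leg is fully out at its end stop (value of joint leg above 1.5 rad), for 0.2 s.
2. every jar present stands upright on the floor of a bay of the tray ((horizontal distance between jar_1_mid and bay_1 below 0.014 m or horizontal distance between jar_1_mid and bay_2 below 0.014 m or horizontal distance between jar_1_mid and bay_3 below 0.014 m or horizontal distance between jar_1_mid and bay_4 below 0.014 m) and height (world z) of jar_1_mid between 0.066 and 0.076 m and angle between each of jar_1_mid, jar_2_mid, jar_3_mid, jar_4_mid's own z axis and vertical below 0.15 rad and (horizontal distance between jar_2_mid and bay_1 below 0.014 m or horizontal distance between jar_2_mid and bay_2 below 0.014 m or horizontal distance between jar_2_mid and bay_3 below 0.014 m or horizontal distance between jar_2_mid and bay_4 below 0.014 m) and height (world z) of jar_2_mid between 0.066 and 0.076 m and (horizontal distance between jar_3_mid and bay_1 below 0.014 m or horizontal distance between jar_3_mid and bay_2 below 0.014 m or horizontal distance between jar_3_mid and bay_3 below 0.014 m or horizontal distance between jar_3_mid and bay_4 below 0.014 m) and height (world z) of jar_3_mid between 0.066 and 0.076 m and (horizontal distance between jar_4_mid and bay_1 below 0.014 m or horizontal distance between jar_4_mid and bay_2 below 0.014 m or horizontal distance between jar_4_mid and bay_3 below 0.014 m or horizontal distance between jar_4_mid and bay_4 below 0.014 m) and height (world z) of jar_4_mid between 0.066 and 0.076 m), for 0.2 s.
3. carousel and base holes are lined up and both pins are fully home through them ((((horizontal distance between pin_1_knob and base_hole_1 below 0.007 m and value of joint carousel between -0.04 and 0.04 rad and height (world z) of pin_1_knob below 0.0675 m and angle between pin_1_knob's own z axis and vertical below 0.15 rad) and (horizontal distance between pin_2_knob and base_hole_2 below 0.007 m and value of joint carousel between -0.04 and 0.04 rad and height (world z) of pin_2_knob below 0.0675 m and angle between pin_2_knob's own z axis and vertical below 0.15 rad)) or ((horizontal distance between pin_1_knob and base_hole_2 below 0.007 m and value of joint carousel between -0.04 and 0.04 rad and height (world z) of pin_1_knob below 0.0675 m and angle between pin_1_knob's own z axis and vertical below 0.15 rad) and (horizontal distance between pin_2_knob and base_hole_1 below 0.007 m and value of joint carousel between -0.04 and 0.04 rad and height (world z) of pin_2_knob below 0.0675 m and angle between pin_2_knob's own z axis and vertical below 0.15 rad)))), for 0.2 s.
At the end, for the whole second after the job is handed in: Leg joint over 1.50; every jar present upright (0.15 rad) on a bay floor, centre within 14 mm of the bay centre; one pin in each base hole, upright, knob within 7 mm sideways of the hole axis, collar within 3.5 mm of the ear; carousel joint within 0.04 of 0 (all of step 2 and value of joint leg above 1.5 rad and (((horizontal distance between pin_1_knob and base_hole_1 below 0.007 m and value of joint carousel between -0.04 and 0.04 rad and height (world z) of pin_1_knob below 0.0675 m and angle between pin_1_knob's own z axis and vertical below 0.15 rad) and (horizontal distance between pin_2_knob and base_hole_2 below 0.007 m and value of joint carousel between -0.04 and 0.04 rad and height (world z) of pin_2_knob below 0.0675 m and angle between pin_2_knob's own z axis and vertical below 0.15 rad)) or ((horizontal distance between pin_1_knob and base_hole_2 below 0.007 m and value of joint carousel between -0.04 and 0.04 rad and height (world z) of pin_1_knob below 0.0675 m and angle between pin_1_knob's own z axis and vertical below 0.15 rad) and (horizontal distance between pin_2_knob and base_hole_1 below 0.007 m and value of joint carousel between -0.04 and 0.04 rad and height (world z) of pin_2_knob below 0.0675 m and angle between pin_2_knob's own z axis and vertical below 0.15 rad)))); the robot touches nothing.
It fails at once if a bystander is shoved more than 40 mm (distance of any of wash_bottle, tape, gauge, stopper, beaker, wrench, sponge from where it was at the start of the episode above 0.04 m).
Of jar_1, jar_2, jar_3, jar_4 only 2 to 4 are there at a start; the rules pass over those that are not, and their reading is None.
At some moment in a run one of jar_1, jar_2, jar_3, jar_4 may be knocked a few centimetres aside while the robot is not near it.
It also fails if it takes over 210 s, if anything falls off the work surface, if the arm or the gripper's body presses on something with over 40 N, if the wrist force passes 120 N, or if a joint passes its speed limit or range.

ROBOT

A 7-joint arm with a two-finger parallel gripper is mounted at the origin on the work surface. World frame = base frame: x ahead of the robot, y to its left, z up, the work surface at z = 0. Lengths are in m, angles in rad, forces in N, time in s.
With the tool pointing down it reaches from about 0.4 to 0.9 m from the base axis. Payload 5.5 kg.
Tool frame: the origin (TCP) lies at the very end of the fingers, on their centre line; the grasp point (between the pads) lies 19 mm behind it (manip.grasp_offset is the distance from the TCP to the grasp point, in m); z points along the fingers, y is the line along which they close (so a half turn about z gives the same grasp; the last joint's range is limited). The gripper opens to 92 mm and grips with 3 to 60 N. Pads are 19 mm wide; open, the fingers measure 130 mm over their backs; the gripper's body (75 mm by 190 mm) begins 47 mm behind the grasp point.
Start: joints at [1.489, 0.501, -0.427, 1.55, 0.221, 1.138, -0.21], TCP at [0.22, -0.612, 0.227] pointing down, gripper open.
Joint ranges: [-2.88, 2.88], [-0.31, 2.03], [-1.54, 1.56], [0.2, 2.42], [-1.41, 4.55], [0.19, 2.02], [-2.57, 2.57]. Speed limits (rad/s): [2.57, 2.57, 3.14, 3.14, 3.14, 3.14, 3.14].

INTERFACE

Orientations are given as a unit quaternion [x, y, z, w].
In Python, from station import sensors, get_image, manip gives the robot as it stands.
- The arm moves only by the tool step_arm, never from a script. Its argument "deltas" is a list of rows, each an object with "gripper": the opening, from 0 (shut) to 1 (fully open); "slide": the shift along the tool's x, y, z scaled (see below), a list of three; "roll": the turn about the tool's z scaled (see below). A call has exactly 8 rows; each row is the pose to reach, as a shift and turn from the pose commanded when the call began, along the tool's axes at that moment; what a row does not reach only later rows make up. The controller multiplies each number of a shift by 15 cm and each number of a turn by 90 degrees. A row lasts 1/8 s, in which the tool goes at most 62.5 mm and 10.7 degrees, less where a joint would pass 70% of its speed; a pose out of reach is approached as far as the arm can. A call with a number of a shift or a turn outside -1 to 1 is refused whole. A call with a gripper value outside its range is refused whole. The fingers move at their own pace and stop on an object; "squeeze" is the grip in N (left out, the last holds). Time passes only in rows, so rows that repeat a pose let the fingers close, or fill a call up. It gives the time, the measured TCP pose, the force, the opening and the grip force at its end, in the units of the state.
- sensors.get_obs(): the state, without advancing time (a new reading comes with each control period).
- get_image(name): name is "scene" or "top"; returns a dict with "frame" (400x640x3 uint8, red, green, blue), "fx", "fy", "cx", "cy" (pixels), "distortion" ([k1, k2, p1, p2, k3] as OpenCV has them; the pictures are not rectified), "extrinsics" (4x4, takes a point from world to camera coordinates). Camera axes: x right, y down, z forward; pixel columns grow to the right and rows downward; lengths in m; the calibration is good to about 2 mm. A picture is of the moment at which its call begins. There is no depth.
- manip.sign_off(): hands the job in; it is judged then, once.
The state is a dict: "time_s": time; "joint_pos": joint angles; "dq": joint speeds; "joint_torque": joint torques, N m; "tool_pos": TCP position; "ee_rot": TCP orientation; "force": force on the tool from outside, world axes, zero at the start; "ft_torque": the same for the moment, N m; "grip_width": opening from 0.0 (shut) to 1.0 (fully open); "gripper_force": force on a finger pad.
Only numpy, scipy, OpenCV 4.12 (cv2) and the standard library are available. Lean on these libraries where they do the work, as an engineer would, in place of code of your own. Each camera call takes 0.05 s, during which the arm holds its last target. There are 200 camera calls.

## Working session

There is one attempt and no reset: what is moved stays moved. The work goes in short steps, Python scripts to look and compute and a tool call to move; the robot and the scene stay as the last step left them, time stands still between calls to the robot, and variables do not carry over. Pictures are saved under pics/ and viewed, at most 14 in all, crops included, and the job is handed in when it is done.

Besides the shell and the picture viewer there is one more tool, called as a command line: name --argument value ..., lists and objects as JSON in quotes. step_arm: Moves the arm, as the interface text tells. Shifts and turns lie within -1 to 1; 1 stands for 15 cm of shift or 90 degrees of turn. Its arguments: {"type":"object","properties":{"deltas":{"type":"array"},"squeeze":{"type":"number"}},"required":["deltas"]}

```bash
mkdir -p pics; ls; cat > h.py <<'E'
import numpy as np, cv2, json
from station import sensors, get_image, manip
from scipy.spatial.transform import Rotation as R
def shot(n,tag):
    d=get_image(n); f=d["frame"]; cv2.imwrite(f"pics/{tag}.png",cv2.cvtColor(f,cv2.COLOR_RGB2BGR)); return d
def cam(d):
    K=np.array([[d["fx"],0,d["cx"]],[0,d["fy"],d["cy"]],[0,0,1.]]); return K,np.array(d["distortion"],float),np.array(d["extrinsics"],float)
def ray(d,uv):
    K,D,E=cam(d); p=cv2.undistortPoints(np.array([[uv]],float),K,D)[0,0]
    return -E[:3,:3].T@E[:3,3], E[:3,:3].T@np.array([*p,1.])
def onz(d,uv,z):
    o,v=ray(d,uv); return o+v*(z-o[2])/v[2]
def proj(d,P):
    K,D,E=cam(d); r,_=cv2.Rodrigues(E[:3,:3]); return cv2.projectPoints(np.atleast_2d(np.array(P,float)),r,E[:3,3],K,D)[0][:,0]
def tri(d1,u1,d2,u2):
    o1,v1=ray(d1,u1);o2,v2=ray(d2,u2);v1/=np.linalg.norm(v1);v2/=np.linalg.norm(v2)
    s=np.linalg.lstsq(np.c_[v1,-v2],o2-o1,rcond=None)[0]; a=o1+s[0]*v1;b=o2+s[1]*v2; return (a+b)/2,np.linalg.norm(a-b)
def st():
    o=sensors.get_obs(); Rm=R.from_quat(o["ee_rot"]).as_matrix(); return o,np.array(o["tool_pos"]),Rm
def to(target, yaw=None):
    """slide numbers/roll to go from measured pose to target TCP (world); yaw = desired world angle of tool y (mod pi)"""
    o,p,Rm=st(); s=Rm.T@(np.array(target)-p)/0.15; r=None
    if yaw is not None:
        cur=np.arctan2(Rm[1,1],Rm[0,1]); dd=(yaw-cur+np.pi/2)%np.pi-np.pi/2; r=-dd/(np.pi/2)
        r=round(r,3)
    print("slide",np.round(s,3),"roll",r,"q7",round(o["joint_pos"][6],2)); return s,r
E
cat > a.py <<'E'
from h import *
for n in("scene","top"):
    d=shot(n,n+"0"); K,D,E=cam(d); print(n,K[0,0],D,(-E[:3,:3].T@E[:3,3]).round(3)); 
o,p,Rm=st(); print(p,Rm.round(3),o["time_s"],manip.grasp_offset)
E
python3 a.py
```

```text
pics
scene 500.7922488522207 [0.04600774 0.         0.         0.         0.        ] [ 1.409 -0.749  0.981]
top 488.44396953218524 [-0.08353195  0.          0.          0.          0.        ] [0.32  0.055 1.439]
[ 0.21948391 -0.61114724  0.22577303] [[ 0.941  0.338 -0.001]
 [ 0.338 -0.941  0.002]
 [ 0.    -0.002 -1.   ]] 0.1 0.0188
```

View pics/top0.png

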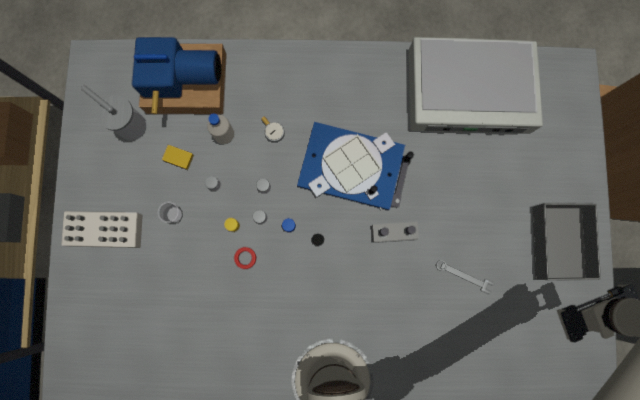

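View pics/scene0.png

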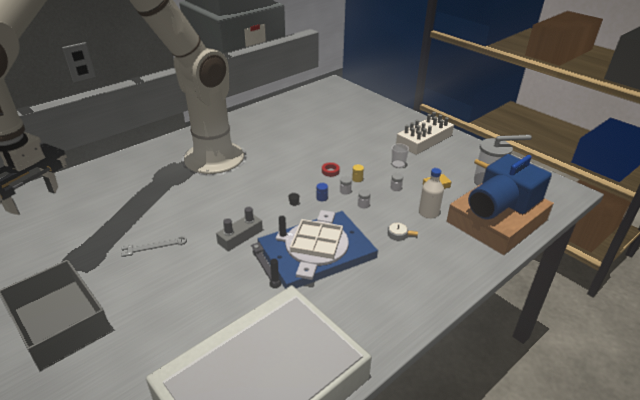

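```bash
python3 -c "
import cv2,numpy as np
a=cv2.imread('pics/top0.png');b=cv2.imread('pics/scene0.png')
A=cv2.resize(a[110:260,150:290],None,fx=2.8,fy=2.8,interpolation=2);B=cv2.resize(a[110:260,290:430],None,fx=2.8,fy=2.8,interpolation=2)
print(A.shape);cv2.imwrite('pics/c1.png',np.hstack([A,B]))
cv2.imwrite('pics/c2.png',cv2.resize(b[130:290,210:410],None,fx=3.7,fy=3.7,interpolation=2))"
```

```text
(420, 392, 3)
```

View pics/c1.png

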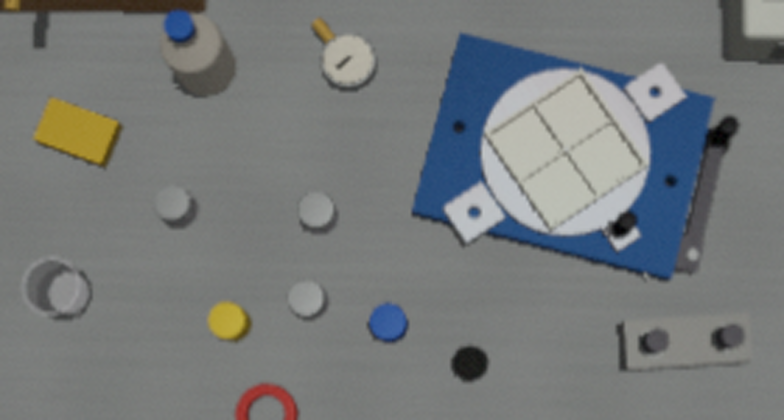

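View pics/c2.png

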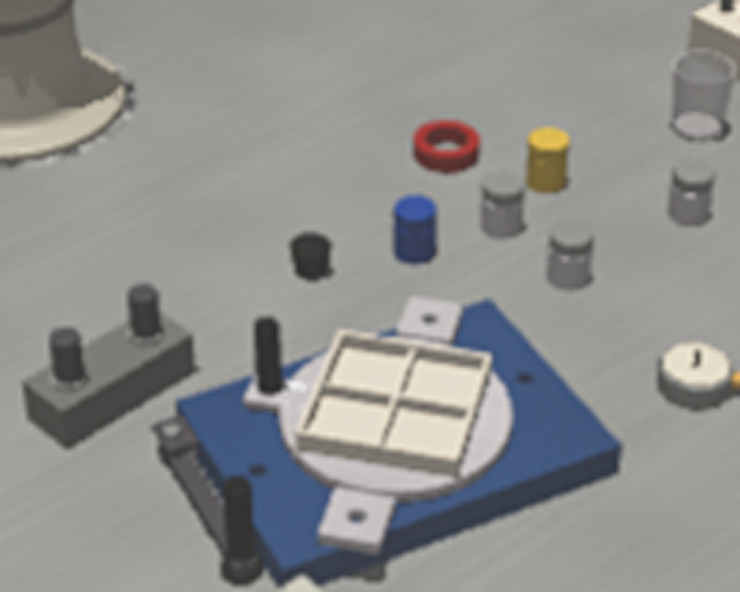

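```bash
cat > m.py <<'E'
from h import *
import sys
T=shot("top","top1"); S=shot("scene","scene1")
f=T["frame"]; hsv=cv2.cvtColor(f,cv2.COLOR_RGB2HSV); g=cv2.cvtColor(f,cv2.COLOR_RGB2GRAY)
def dark(uv,w=4,lo=True):   # intensity-weighted centroid
    u,v=map(int,np.round(uv)); a=g[v-w:v+w+1,u-w:u+w+1].astype(float)
    wt=np.clip(np.median(a)-12-a,0,None) if lo else np.clip(a-np.median(a)-12,0,None)
    y,x=np.mgrid[v-w:v+w+1,u-w:u+w+1]; return np.array([(wt*x).sum(),(wt*y).sum()])/wt.sum()
if __name__=="__main__":
    bh=[onz(T,dark(p),0.03) for p in((313.9,155.4),(389.6,174.6))]
    eh=[onz(T,dark(p),0.042) for p in((319.3,185.7),(383.9,142.5))]
    for n,h in(("base",bh),("ear",eh)):
        print(n,np.round(h,4).tolist(),"mid",((h[0]+h[1])/2).round(4),"dist",np.linalg.norm(h[0]-h[1]).round(4),"ang",np.arctan2(*(h[0]-h[1])[[1,0]]).round(4))
    def top_jar(uv,z): # circular cap: bright vs bench, min enclosing of threshold
        u,v=map(int,uv); w=13; a=g[v-w:v+w,u-w:u+w]; b=cv2.morphologyEx((a>150).astype(np.uint8),2,np.ones((3,3)))
        n,l,s,c=cv2.connectedComponentsWithStats((a>148).astype(np.uint8)); i=1+np.argmax(s[1:,4]); return c[i]+[u-w,v-w],s[i]
    for p in((212.5,182.5),(263,184.5),(259.5,216)):
        c,s=top_jar(p,0); print("jar",c.round(1),s.tolist(),onz(T,c,0.05).round(4))
    for p in((383.5,231.5),(410.5,230.5)):
        c=dark(p,6); print("pin",c.round(1),onz(T,c,0.084).round(4))
E
python3 m.py
```

```text
base [[0.6497, 0.0641, 0.03], [0.5944, -0.1595, 0.03]] mid [ 0.6221 -0.0477  0.03  ] dist 0.2303 ang 1.3284
ear [[0.5566, 0.047, 0.042], [0.6877, -0.1419, 0.042]] mid [ 0.6221 -0.0475  0.042 ] dist 0.2299 ang 2.1773Traceback (most recent call last):
  File "m.py", line 18, in <module>
    c,s=top_jar(p,0); print("jar",c.round(1),s.tolist(),onz(T,c,0.05).round(4))
        ~~~~~~~^^^^^
  File "m.py", line 16, in top_jar
    n,l,s,c=cv2.connectedComponentsWithStats((a>148).astype(np.uint8)); i=1+np.argmax(s[1:,4]); return c[i]+[u-w,v-w],s[i]
                                                                            ~~~~~~~~~^^^^^^^^^
    return _wrapfunc(a, 'argmax', axis=axis, out=out, **kwds)
    return bound(*args, **kwds)
ValueError: attempt to get argmax of an empty sequence
```

```bash
cat > m2.py <<'E'
from m import *
def jar(uv,z=0.05,w=12):
    u,v=map(int,uv); a=cv2.GaussianBlur(g[v-w:v+w+1,u-w:u+w+1],(3,3),0); t,b=cv2.threshold(a,0,1,cv2.THRESH_OTSU)
    n,l,s,c=cv2.connectedComponentsWithStats(b); i=l[w,w]; return c[i]+[u-w,v-w],t,s[i].tolist()
if __name__=="__main__":
    for p in((212.5,182.5),(263,184.5),(259.5,216)):
        c,t,s=jar(p); print("jar",c.round(1),t,s,onz(T,c,0.05).round(4), "px r",488*.019/1.39)
    for p in((383.5,231.5),(410.5,230.5)):
        c=dark(p,6); print("pin",c.round(1),onz(T,c,0.084).round(4))
    print("proj carpost",proj(T,[0.540,-.1047,.107]),"knob",proj(T,[.6431,-.2126,.085]),"pins in scene",)
    hs=cv2.cvtColor(f,cv2.COLOR_RGB2HSV); 
    for n,uv,z in(("wash",(220,128),0),("blue",(288,225),.05),("yel",(231,224),.05),("stopper",(317,240),.028),("gauge",(274,131),0.02),("tape",(245,258),.02)): print(n,onz(T,uv,z).round(3))
E
python3 m2.py;python3 - <<'E'
from h import *
# TCP above knob, finger opening tangential
th=-0.2424
to([.6431,-.2126,.227],th+np.pi/2)
E
```

```text
jar [211.6 181.4] 104.0 [0, 0, 25, 25, 560] [0.5627 0.3578 0.05  ] px r 6.670503597122303
jar [262.9 183.4] 109.0 [0, 0, 25, 25, 568] [0.5586 0.209  0.05  ] px r 6.670503597122303
jar [258.8 215.8] 134.0 [6, 7, 12, 11, 103] [0.4645 0.218  0.05  ] px r 6.670503597122303
pin [381.7 232.1] [ 0.4197 -0.1289  0.084 ]
pin [407.4 230.5] [ 0.4248 -0.2009  0.084 ]
proj carpost [[373.84014846 187.93012015]] knob [[410.45320548 153.99803738]] pins in scene
wash [0.737 0.351 0.   ]
blue [0.439 0.134 0.05 ]
yel [0.44  0.297 0.05 ]
stopper [0.399 0.051 0.028]
gauge [0.723 0.184 0.02 ]
tape [0.344 0.258 0.02 ]
slide [ 3.556e+00 -1.549e+00 -3.000e-03] roll 0.374 q7 -0.21
```

step_arm --deltas '[{"gripper":1,"slide":[0.11,-0.05,0],"roll":0},{"gripper":1,"slide":[0.3,-0.13,0],"roll":0},{"gripper":1,"slide":[0.5,-0.22,0],"roll":0},{"gripper":1,"slide":[0.7,-0.3,0],"roll":0},{"gripper":1,"slide":[0.9,-0.39,0],"roll":0},{"gripper":1,"slide":[1,-0.43,0],"roll":0},{"gripper":1,"slide":[1,-0.43,0],"roll":0},{"gripper":1,"slide":[1,-0.43,0],"roll":0}]'

```text
time_s: 1.3
tool_pos: [0.3378, -0.5014, 0.2267]
ee_rot: [0.985, 0.171, -0.0, 0.0]
force: [-0.2, -0.9, -0.2]
grip_width: 1.002
gripper_force: 0.0
```

step_arm --deltas '[{"gripper":1,"slide":[0.2,-0.09,0],"roll":0},{"gripper":1,"slide":[0.4,-0.17,0],"roll":0},{"gripper":1,"slide":[0.6,-0.26,0],"roll":0},{"gripper":1,"slide":[0.8,-0.34,0],"roll":0},{"gripper":1,"slide":[1,-0.43,0],"roll":0},{"gripper":1,"slide":[1,-0.43,0],"roll":0},{"gripper":1,"slide":[1,-0.43,0],"roll":0},{"gripper":1,"slide":[1,-0.43,0],"roll":0}]'

```text
time_s: 2.3
tool_pos: [0.4569, -0.3909, 0.2265]
ee_rot: [0.985, 0.17, -0.0, 0.0]
force: [-0.2, 0.5, -0.7]
grip_width: 1.002
gripper_force: 0.0
```

step_arm --deltas '[{"gripper":0.5,"slide":[0.2,-0.09,0],"roll":0.05},{"gripper":0.5,"slide":[0.4,-0.17,0],"roll":0.1},{"gripper":0.5,"slide":[0.6,-0.26,0],"roll":0.15},{"gripper":0.5,"slide":[0.8,-0.34,0],"roll":0.2},{"gripper":0.5,"slide":[1,-0.43,0],"roll":0.25},{"gripper":0.5,"slide":[1,-0.43,0],"roll":0.3},{"gripper":0.5,"slide":[1,-0.43,0],"roll":0.35},{"gripper":0.5,"slide":[1,-0.43,0],"roll":0.37}]'

```text
time_s: 3.3
tool_pos: [0.5772, -0.2788, 0.2266]
ee_rot: [0.993, -0.119, -0.0, 0.0]
force: [-0.5, -0.8, 0.8]
grip_width: 0.503
gripper_force: 0.0
```

```bash
python3 - <<'E'
from h import *
to([.6431,-.2126,.055],-0.2424+np.pi/2); print(st()[0]["joint_pos"])
E
sed -i 's/cv2.threshold(a,0,1,cv2.THRESH_OTSU)/cv2.threshold(a,128,1,0)/' m2.py; python3 m2.py | head -3
```

```text
slide [ 0.323 -0.534  1.144] roll 0.002 q7 -1.57
[ 0.72233919  0.48612919 -0.43505527  1.57448237  0.22012117  1.13001104
 -1.57266039]
jar [210.5 180.8] 128.0 [4, 5, 13, 12, 124] [0.5645 0.3613 0.05  ] px r 6.670503597122303
jar [262.5 183.7] 128.0 [6, 5, 12, 14, 128] [0.5578 0.2101 0.05  ] px r 6.670503597122303
jar [259.5 216.3] 128.0 [0, 0, 25, 25, 406] [0.4631 0.216  0.05  ] px r 6.670503597122303
```

step_arm --deltas '[{"gripper":0.5,"slide":[0.06,-0.1,0.1],"roll":0},{"gripper":0.5,"slide":[0.16,-0.27,0.2],"roll":0},{"gripper":0.5,"slide":[0.26,-0.42,0.3],"roll":0},{"gripper":0.5,"slide":[0.32,-0.53,0.4],"roll":0},{"gripper":0.5,"slide":[0.32,-0.53,0.5],"roll":0},{"gripper":0.5,"slide":[0.32,-0.53,0.6],"roll":0},{"gripper":0.5,"slide":[0.32,-0.53,0.7],"roll":0},{"gripper":0.5,"slide":[0.32,-0.53,0.7],"roll":0}]'

```text
time_s: 4.4
tool_pos: [0.6414, -0.2124, 0.12]
ee_rot: [0.993, -0.119, -0.001, -0.0]
force: [0.1, -0.5, -0.3]
grip_width: 0.5
gripper_force: 0.0
```

step_arm --deltas '[{"gripper":0.5,"slide":[0,0,0.07],"roll":0},{"gripper":0.5,"slide":[0,0,0.14],"roll":0},{"gripper":0.5,"slide":[0,0,0.22],"roll":0},{"gripper":0.5,"slide":[0,0,0.3],"roll":0},{"gripper":0.5,"slide":[0,0,0.37],"roll":0},{"gripper":0.5,"slide":[0,0,0.44],"roll":0},{"gripper":0.3,"slide":[0,0,0.44],"roll":0},{"gripper":0.3,"slide":[0,0,0.44],"roll":0}]'

```text
time_s: 5.4
tool_pos: [0.6434, -0.2115, 0.056]
ee_rot: [0.993, -0.118, 0.0, 0.0]
force: [-0.3, -0.3, 0.2]
grip_width: 0.335
gripper_force: 0.0
```

```bash
python3 - <<'E'
from h import *
o,p,Rm=st(); h=np.array([.5169,-.1814])
print(p,o["grip_width"],o["force"],o["gripper_force"])
for q in np.arange(0,1.71,0.1):
    f=-0.2424-q; k=h+.13*np.array([np.cos(f),np.sin(f)]); d=Rm.T@np.r_[k-p[:2],0]/.15; print(round(q,2),d.round(3)[:2])
E
```

```text
[ 0.64344424 -0.21148531  0.05598219] 0.3347324735239608 [-0.30668743 -0.26356076  0.178228  ] 0.0
0.0 [-0.     0.008]
0.1 [-0.005  0.094]
0.2 [-0.019  0.18 ]
0.3 [-0.041  0.264]
0.4 [-0.071  0.345]
0.5 [-0.109  0.423]
0.6 [-0.155  0.496]
0.7 [-0.208  0.565]
0.8 [-0.267  0.628]
0.9 [-0.333  0.685]
1.0 [-0.403  0.735]
1.1 [-0.479  0.777]
1.2 [-0.558  0.812]
1.3 [-0.64   0.839]
1.4 [-0.725  0.857]
1.5 [-0.811  0.867]
1.6 [-0.898  0.869]
1.7 [-0.984  0.861]
```

step_arm --deltas '[{"gripper":0.3,"slide":[-0.005,0.094,0],"roll":0.06},{"gripper":0.3,"slide":[-0.019,0.18,0],"roll":0.12},{"gripper":0.3,"slide":[-0.041,0.264,0],"roll":0.18},{"gripper":0.3,"slide":[-0.071,0.345,0],"roll":0.24},{"gripper":0.3,"slide":[-0.109,0.423,0],"roll":0.3},{"gripper":0.3,"slide":[-0.155,0.496,0],"roll":0.36},{"gripper":0.3,"slide":[-0.208,0.565,0],"roll":0.42},{"gripper":0.3,"slide":[-0.267,0.628,0],"roll":0.48}]'

```text
time_s: 6.4
tool_pos: [0.5833, -0.294, 0.0568]
ee_rot: [0.879, -0.476, 0.001, -0.0]
force: [1.5, 0.2, -0.1]
grip_width: 0.301
gripper_force: 0.5
```

```bash
python3 - <<'E'
from h import *
o,p,Rm=st(); h=np.array([.5169,-.1814])
print(p,o["grip_width"],o["force"],o["gripper_force"],o["joint_pos"][6])
for q in np.arange(0.8,1.71,0.1):
    f=-0.2424-q; k=h+.13*np.array([np.cos(f),np.sin(f)]); d=Rm.T@np.r_[k-p[:2],0]/.15; print(round(q,2),d.round(3)[:2])
E
```

```text
[ 0.58325429 -0.29401616  0.05684408] 0.3012874561820714 [ 1.51539951  0.18772223 -0.10011733] 0.5276291817426682 -2.2719157899356537
0.8 [-0.005  0.003]
0.9 [-0.013  0.089]
1.0 [-0.031  0.174]
1.1 [-0.056  0.257]
1.2 [-0.09   0.337]
1.3 [-0.131  0.413]
1.4 [-0.18   0.485]
1.5 [-0.236  0.551]
1.6 [-0.298  0.611]
1.7 [-0.366  0.665]
```

step_arm --deltas '[{"gripper":0.3,"slide":[-0.013,0.089,0],"roll":0.02},{"gripper":0.3,"slide":[-0.031,0.174,0],"roll":0.04},{"gripper":0.3,"slide":[-0.056,0.257,0],"roll":0.06},{"gripper":0.3,"slide":[-0.09,0.337,0],"roll":0.08},{"gripper":0.3,"slide":[-0.131,0.413,0],"roll":0.1},{"gripper":0.3,"slide":[-0.18,0.485,0],"roll":0.12},{"gripper":0.3,"slide":[-0.236,0.551,0],"roll":0.14},{"gripper":0.3,"slide":[-0.28,0.595,0],"roll":0.16}]'

```text
time_s: 7.4
tool_pos: [0.4832, -0.3072, 0.0556]
ee_rot: [0.813, -0.583, -0.0, 0.0]
force: [-0.0, 0.1, 0.1]
grip_width: 0.302
gripper_force: 0.0
```

step_arm --deltas '[{"gripper":0.55,"slide":[0,0,0],"roll":0},{"gripper":0.55,"slide":[0,0,0],"roll":0},{"gripper":0.55,"slide":[0,0,-0.1],"roll":0},{"gripper":0.55,"slide":[0,0,-0.3],"roll":0},{"gripper":0.55,"slide":[0,0,-0.5],"roll":0},{"gripper":0.55,"slide":[0,0,-0.7],"roll":0},{"gripper":0.55,"slide":[0,0,-0.8],"roll":0},{"gripper":0.55,"slide":[0,0,-0.8],"roll":0}]'

```text
time_s: 8.4
tool_pos: [0.4854, -0.3079, 0.1771]
ee_rot: [0.813, -0.582, 0.001, -0.0]
force: [-0.1, 0.6, -1.1]
grip_width: 0.545
gripper_force: 0.0
```

```bash
cat > n.py <<'E'
from m2 import *
o,p,Rm=st(); print(p, o["joint_pos"][6])
print("leg knob expected",proj(T,[.4857,-.3076,.085]),proj(S,[.4857,-.3076,.085]))
import sys
cv2.imwrite("pics/c3.png",cv2.cvtColor(np.hstack([cv2.resize(f[110:270,190:450],None,fx=1.53,fy=2.5*1.0),cv2.resize(S["frame"][130:330,200:440],None,fx=1.67,fy=2)]),cv2.COLOR_RGB2BGR))
E
python3 n.py; sed -n 20,24p m2.py; python3 m2.py|head -3
```

```text
[ 0.48395876 -0.30716466  0.17497066] -2.362858686805701
leg knob expected [[444.81344596 209.21997645]] [[208.52363077 245.15039803]]
jar [210.9 177.9] 128.0 [2, 0, 23, 17, 179] [0.5729 0.3605 0.05  ] px r 6.670503597122303
jar [262.5 183.7] 128.0 [6, 6, 12, 13, 126] [0.5575 0.21   0.05  ] px r 6.670503597122303
jar [259.4 216.1] 128.0 [0, 0, 25, 25, 425] [0.4637 0.2163 0.05  ] px r 6.670503597122303
```

View pics/c3.png

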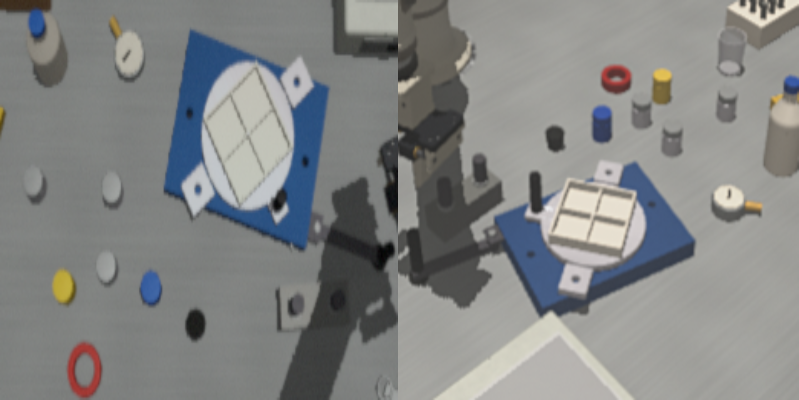

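```bash
cat > jars.py <<'E'
from m import *
def jars(gg,uv,w=13):
    u,v=map(int,np.round(uv)); a=cv2.GaussianBlur(cv2.resize(gg[v-w:v+w+1,u-w:u+w+1],None,fx=4,fy=4,interpolation=2),(5,5),0); r=[]
    for t in range(90,200,3):
        n,l,s,c=cv2.connectedComponentsWithStats((a>t).astype(np.uint8)); i=l[4*w+2,4*w+2]; A=s[i,4]/16
        if i and 60<A<150: r.append([*( (c[i]-1.5)/4+[u-w,v-w]),A])
    return np.median(np.array(r),0) if r else None
gs=cv2.cvtColor(S["frame"],cv2.COLOR_RGB2GRAY)
if __name__=="__main__":
  for n,a,b in(("A",(211.5,182),(397,177)),("B",(262.5,183.7),(364.6,194)),("C",(259,216),(346,180.3))):
    c=jars(g,a); 
    if c is None: print(n,None); continue
    P=onz(T,c[:2],.05); print(n,c.round(1),P.round(4),"tri",[x.round(4) for x in tri(T,c[:2],S,b)],"scene pred",proj(S,P).round(1),b)
E
python3 jars.py; python3 - <<'E'
from h import *
to([.4645,.2175,.20],-0.179); print(st()[0]["joint_pos"])
E
```

```text
A [211.1 181.6  98. ] [0.5621 0.3593 0.05  ] tri [array([0.5625, 0.3599, 0.0443]), np.float64(0.0017)] scene pred [[397.2 175.5]] (397, 177)
B [262.6 184.3 105.4] [0.556  0.2098 0.05  ] tri [array([0.5574, 0.2107, 0.0431]), np.float64(0.0005)] scene pred [[364.1 192.2]] (364.6, 194)
C [258.8 215.8 108.9] [0.4643 0.218  0.05  ] tri [array([0.465 , 0.2187, 0.0434]), np.float64(0.0001)] scene pred [[345.8 178.6]] (346, 180.3)
slide [-3.351 -1.008 -0.165] roll 0.324 q7 -2.36
[ 0.65607479  0.39585495 -0.17232247  1.80328516  0.08103686  0.95142239
 -2.36280862]
```

```bash
cat >> h.py <<'E'
def plan(wps):
    """wps: list of (xyz, yaw or None, unwrapped). prints per-call slide/roll; one call each"""
    o,p,Rm=st(); yaw=np.arctan2(Rm[1,1],Rm[0,1]); p=p.copy()
    for t,y in wps:
        Rt=np.array([[-np.sin(yaw)*-1,np.cos(yaw),0],[-np.cos(yaw),np.sin(yaw),0],[0,0,-1]])
        Rt=np.array([[-np.sin(yaw),np.cos(yaw),0],[np.cos(yaw),np.sin(yaw),0],[0,0,-1.]])
        # tool y=(cos,sin); tool z=-z ; tool x = y cross z
        yv=np.array([np.cos(yaw),np.sin(yaw),0]); xv=np.cross(yv,[0,0,-1.]); Rt=np.c_[xv,yv,[0,0,-1.]]
        s=Rt.T@(np.array(t)-p)/.15; r=0 if y is None else -((y-yaw))/(np.pi/2)
        print(s.round(3).tolist(),round(r,3)); p=np.array(t,float); yaw=yaw if y is None else y
    print("yaw now",np.arctan2(Rm[1,1],Rm[0,1]).round(3),"q7",round(o["joint_pos"][6],2),"t",o["time_s"])
E
python3 - <<'E'
from h import *
o,p,Rm=st(); y0=np.arctan2(Rm[1,1],Rm[0,1]); print(y0)
y1=y0+1.676*np.pi/2
plan([([.48,-.165,.2],y0+1.3),([.475,-.02,.2],y1),([.47,.12,.2],y1),([.4647,.2183,.13],y1),([.4647,.2183,.027],y1)])
E
```

```text
-2.8123995655294745
[-0.904, -0.282, -0.17] -0.828
[0.023, -0.967, 0.0] -0.848
[0.912, -0.2, 0.0] -0.0
[0.638, -0.152, 0.467] -0.0
[0.0, 0.0, 0.687] -0.0
yaw now -2.812 q7 -2.36 t 8.7
```

step_arm --deltas '[{"gripper":0.7,"slide":[-0.05,-0.02,-0.17],"roll":-0.08},{"gripper":0.7,"slide":[-0.2,-0.06,-0.17],"roll":-0.19},{"gripper":0.7,"slide":[-0.4,-0.12,-0.17],"roll":-0.3},{"gripper":0.7,"slide":[-0.6,-0.19,-0.17],"roll":-0.41},{"gripper":0.7,"slide":[-0.75,-0.24,-0.17],"roll":-0.52},{"gripper":0.7,"slide":[-0.9,-0.28,-0.17],"roll":-0.63},{"gripper":0.7,"slide":[-0.9,-0.28,-0.17],"roll":-0.74},{"gripper":0.7,"slide":[-0.9,-0.28,-0.17],"roll":-0.83}]'

```text
time_s: 9.7
tool_pos: [0.4803, -0.1656, 0.2007]
ee_rot: [0.999, 0.034, -0.0, -0.0]
force: [-0.0, -0.6, 0.1]
grip_width: 0.701
gripper_force: 0.0
```

step_arm --deltas '[{"gripper":0.7,"slide":[0,-0.15,0],"roll":-0.11},{"gripper":0.7,"slide":[0,-0.3,0],"roll":-0.22},{"gripper":0.7,"slide":[0,-0.5,0],"roll":-0.33},{"gripper":0.7,"slide":[0.01,-0.7,0],"roll":-0.44},{"gripper":0.7,"slide":[0.02,-0.85,0],"roll":-0.55},{"gripper":0.7,"slide":[0.02,-0.97,0],"roll":-0.66},{"gripper":0.7,"slide":[0.02,-0.97,0],"roll":-0.76},{"gripper":0.7,"slide":[0.02,-0.97,0],"roll":-0.85}]'

```text
time_s: 10.7
tool_pos: [0.4742, -0.0203, 0.2008]
ee_rot: [0.764, 0.645, -0.0, -0.0]
force: [0.4, 0.0, -0.2]
grip_width: 0.699
gripper_force: 0.0
```

```bash
python3 - <<'E'
from h import *
y=-.179
plan([([.47,.12,.2],y),([.4647,.2183,.13],y),([.4647,.2183,.027],y)])
E
python3 jars.py
```

```text
[0.918, -0.184, 0.005] 0.007
[0.639, -0.151, 0.467] -0.0
[0.0, 0.0, 0.687] -0.0
yaw now -0.168 q7 -0.39 t 10.7
A [211.1 181.5  97.1] [0.5621 0.3593 0.05  ] tri [array([0.5626, 0.3599, 0.0443]), np.float64(0.0017)] scene pred [[397.2 175.5]] (397, 177)
B [262.6 184.3 104.3] [0.556  0.2098 0.05  ] tri [array([0.5573, 0.2108, 0.043 ]), np.float64(0.0005)] scene pred [[364.1 192.2]] (364.6, 194)
C [258.9 215.8 107.8] [0.4643 0.2178 0.05  ] tri [array([0.465 , 0.2186, 0.0435]), np.float64(0.0001)] scene pred [[345.7 178.7]] (346, 180.3)
```

step_arm --deltas '[{"gripper":0.7,"slide":[0.15,-0.03,0],"roll":0},{"gripper":0.7,"slide":[0.3,-0.06,0],"roll":0},{"gripper":0.7,"slide":[0.5,-0.1,0],"roll":0},{"gripper":0.7,"slide":[0.7,-0.14,0],"roll":0},{"gripper":0.7,"slide":[0.92,-0.18,0],"roll":0.01},{"gripper":0.7,"slide":[1,-0.19,0],"roll":0.01},{"gripper":0.7,"slide":[1,-0.19,0],"roll":0.01},{"gripper":0.7,"slide":[1,-0.19,0],"roll":0.01}]'

```text
time_s: 11.8
tool_pos: [0.4724, 0.1303, 0.2009]
ee_rot: [0.771, 0.636, -0.001, 0.0]
force: [0.6, -0.5, -0.0]
grip_width: 0.698
gripper_force: 0.0
```

```bash
python3 - <<'E'
from h import *
y=-.179
plan([([.4645,.218,.08],None),([.4645,.218,.027],None)])
E
```

```text
[0.564, -0.163, 0.806] 0
[0.0, 0.0, 0.353] 0
yaw now -0.191 q7 -0.77 t 11.8
```

step_arm --deltas '[{"gripper":0.7,"slide":[0.15,-0.04,0.1],"roll":0},{"gripper":0.7,"slide":[0.3,-0.09,0.2],"roll":0},{"gripper":0.7,"slide":[0.5,-0.14,0.3],"roll":0},{"gripper":0.7,"slide":[0.564,-0.163,0.45],"roll":0},{"gripper":0.7,"slide":[0.564,-0.163,0.6],"roll":0},{"gripper":0.7,"slide":[0.564,-0.163,0.75],"roll":0},{"gripper":0.7,"slide":[0.564,-0.163,0.85],"roll":0},{"gripper":0.7,"slide":[0.564,-0.163,0.95],"roll":0}]'

```text
time_s: 12.8
tool_pos: [0.4648, 0.2188, 0.0581]
ee_rot: [0.771, 0.637, 0.0, 0.0]
force: [-0.5, -0.2, 0.1]
grip_width: 0.703
gripper_force: 0.0
```

step_arm --deltas '[{"gripper":0.7,"slide":[0,0,0.1],"roll":0},{"gripper":0.7,"slide":[0,0,0.2],"roll":0},{"gripper":0.7,"slide":[0,0,0.2],"roll":0},{"gripper":0.3,"slide":[0,0,0.2],"roll":0},{"gripper":0.3,"slide":[0,0,0.2],"roll":0},{"gripper":0.3,"slide":[0,0,0.2],"roll":0},{"gripper":0.3,"slide":[0,0,0.2],"roll":0},{"gripper":0.3,"slide":[0,0,0.2],"roll":0}]' --squeeze 15

```text
time_s: 13.8
tool_pos: [0.4647, 0.2197, 0.0292]
ee_rot: [0.771, 0.637, 0.0, 0.0]
force: [0.0, 0.2, 3.2]
grip_width: 0.409
gripper_force: 15.0
```

```bash
python3 - <<'E'
from h import *
o,p,_=st(); print(p,o["grip_width"]*92,o["force"])
plan([([.4645,.218,.15],None),([.53,.10,.15],None),([.6295,-.0067,.15],-.179),([.6295,-.0067,.076],None)])
E
```

```text
[0.46466579 0.21969973 0.02915034] 37.61218474518611 [0.0148819  0.24074634 3.21248578]
[-0.011, 0.001, -0.806] 0
[-0.69, 0.577, 0.0] 0
[-0.574, 0.785, 0.0] -0.007
[0.0, 0.0, 0.493] 0
yaw now -0.189 q7 -1.18 t 13.8
```

step_arm --deltas '[{"gripper":0.3,"slide":[0,0,-0.1],"roll":0},{"gripper":0.3,"slide":[0,0,-0.25],"roll":0},{"gripper":0.3,"slide":[0,0,-0.4],"roll":0},{"gripper":0.3,"slide":[0,0,-0.6],"roll":0},{"gripper":0.3,"slide":[-0.15,0.13,-0.8],"roll":0},{"gripper":0.3,"slide":[-0.35,0.3,-0.8],"roll":0},{"gripper":0.3,"slide":[-0.55,0.46,-0.8],"roll":0},{"gripper":0.3,"slide":[-0.7,0.58,-0.8],"roll":0}]'

```text
time_s: 14.8
tool_pos: [0.5305, 0.0982, 0.1494]
ee_rot: [0.771, 0.637, -0.0, 0.0]
force: [-0.0, -0.7, -1.2]
grip_width: 0.409
gripper_force: 15.0
```

step_arm --deltas '[{"gripper":0.3,"slide":[-0.15,0.2,0],"roll":0},{"gripper":0.3,"slide":[-0.3,0.4,0],"roll":0},{"gripper":0.3,"slide":[-0.45,0.6,0],"roll":0},{"gripper":0.3,"slide":[-0.57,0.78,0],"roll":0},{"gripper":0.3,"slide":[-0.57,0.78,0],"roll":0},{"gripper":0.3,"slide":[-0.57,0.78,0],"roll":0},{"gripper":0.3,"slide":[-0.57,0.78,0],"roll":0},{"gripper":0.3,"slide":[-0.57,0.78,0],"roll":0}]'

```text
time_s: 15.8
tool_pos: [0.6283, -0.0049, 0.149]
ee_rot: [0.77, 0.638, 0.0, -0.0]
force: [0.0, 0.5, -1.0]
grip_width: 0.409
gripper_force: 15.0
```

```bash
python3 - <<'E'
from h import *
o,p,_=st(); print(p,o["grip_width"]*92,o["force"])
plan([([.6295,-.0067,.0755],None)])
E
```

```text
[ 0.62832014 -0.00486438  0.1490061 ] 37.6505140614896 [ 0.00631821  0.47880016 -0.95902825]
[-0.011, 0.01, 0.49] 0
yaw now -0.188 q7 -0.57 t 15.8
```

step_arm --deltas '[{"gripper":0.3,"slide":[-0.01,0.01,0.12],"roll":0},{"gripper":0.3,"slide":[-0.01,0.01,0.24],"roll":0},{"gripper":0.3,"slide":[-0.01,0.01,0.36],"roll":0},{"gripper":0.3,"slide":[-0.01,0.01,0.44],"roll":0},{"gripper":0.3,"slide":[-0.01,0.01,0.49],"roll":0},{"gripper":0.3,"slide":[-0.01,0.01,0.49],"roll":0},{"gripper":0.6,"slide":[-0.01,0.01,0.49],"roll":0},{"gripper":0.6,"slide":[-0.01,0.01,0.49],"roll":0}]'

```text
time_s: 16.8
tool_pos: [0.6304, -0.0076, 0.0757]
ee_rot: [0.771, 0.637, 0.0, 0.0]
force: [0.3, 0.3, 0.3]
grip_width: 0.571
gripper_force: 0.0
```

```bash
python3 - <<'E'
from h import *
o,p,_=st(); print(p,o["grip_width"]*92,o["force"])
plan([([.6295,-.0067,.15],None),([.58,.1,.15],None),([.5565,.2102,.12],None),([.5565,.2102,.027],None)])
E
```

```text
[ 0.63041206 -0.00759255  0.07570108] 52.49642230710175 [0.26792098 0.32321601 0.26619239]
[0.005, -0.007, -0.495] 0
[0.637, -0.458, 0.0] 0
[0.692, -0.292, 0.2] 0
[0.0, 0.0, 0.62] 0
yaw now -0.189 q7 -0.62 t 16.8
```

step_arm --deltas '[{"gripper":0.6,"slide":[0,0,-0.1],"roll":0},{"gripper":0.6,"slide":[0,0,-0.25],"roll":0},{"gripper":0.6,"slide":[0,0,-0.45],"roll":0},{"gripper":0.7,"slide":[0.1,-0.07,-0.5],"roll":0},{"gripper":0.7,"slide":[0.25,-0.18,-0.5],"roll":0},{"gripper":0.7,"slide":[0.4,-0.29,-0.5],"roll":0},{"gripper":0.7,"slide":[0.55,-0.4,-0.5],"roll":0},{"gripper":0.7,"slide":[0.64,-0.46,-0.5],"roll":0}]'

```text
time_s: 17.8
tool_pos: [0.5789, 0.1023, 0.1508]
ee_rot: [0.77, 0.638, 0.0, -0.0]
force: [-0.0, -0.6, -0.9]
grip_width: 0.7
gripper_force: 0.0
```

```bash
python3 - <<'E'
from h import *
plan([([.5565,.2102,.12],None),([.5565,.2102,.027],None)])
E
python3 jars.py; python3 -c "
from h import *
T=shot('top','top5');S=shot('scene','scene5')
cv2.imwrite('pics/c4.png',cv2.cvtColor(np.hstack([cv2.resize(T['frame'][110:270,180:420],None,fx=1.6,fy=2.5),cv2.resize(S['frame'][130:290,210:450],None,fx=1.6,fy=2.5)]),cv2.COLOR_RGB2BGR))"
```

```text
[0.679, -0.28, 0.205] 0
[0.0, 0.0, 0.62] 0
yaw now -0.186 q7 -0.76 t 17.8
A [211.2 181.6  92.1] [0.5619 0.3589 0.05  ] tri [array([0.5624, 0.3597, 0.0443]), np.float64(0.0013)] scene pred [[397.1 175.5]] (397, 177)
B [261.3 184.7  80.9] [0.5547 0.2133 0.05  ] tri [array([0.5558, 0.2139, 0.0409]), np.float64(0.0013)] scene pred [[364.6 191.5]] (364.6, 194)
C None
```

View pics/c4.png

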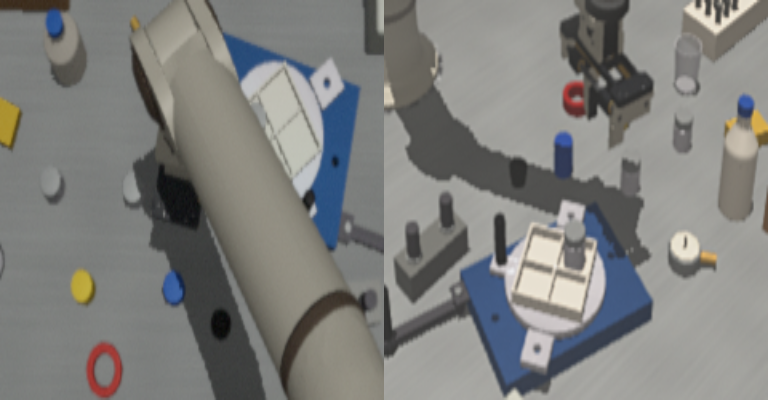

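step_arm --deltas '[{"gripper":0.7,"slide":[0.15,-0.06,0],"roll":0},{"gripper":0.7,"slide":[0.35,-0.14,0],"roll":0},{"gripper":0.7,"slide":[0.55,-0.22,0],"roll":0},{"gripper":0.7,"slide":[0.68,-0.28,0.1],"roll":0},{"gripper":0.7,"slide":[0.68,-0.28,0.25],"roll":0},{"gripper":0.7,"slide":[0.68,-0.28,0.4],"roll":0},{"gripper":0.7,"slide":[0.68,-0.28,0.5],"roll":0},{"gripper":0.7,"slide":[0.68,-0.28,0.6],"roll":0}]'

```text
time_s: 19.0
tool_pos: [0.5586, 0.2069, 0.0592]
ee_rot: [0.771, 0.637, -0.0, 0.0]
force: [0.3, 0.2, 0.3]
grip_width: 0.7
gripper_force: 0.0
```

step_arm --deltas '[{"gripper":0.7,"slide":[0,0,0.1],"roll":0},{"gripper":0.7,"slide":[0,0,0.21],"roll":0},{"gripper":0.7,"slide":[0,0,0.21],"roll":0},{"gripper":0.3,"slide":[0,0,0.21],"roll":0},{"gripper":0.3,"slide":[0,0,0.21],"roll":0},{"gripper":0.3,"slide":[0,0,0.21],"roll":0},{"gripper":0.3,"slide":[0,0,0.21],"roll":0},{"gripper":0.3,"slide":[0,0,0.21],"roll":0}]'

```text
time_s: 20.0
tool_pos: [0.5584, 0.2079, 0.0293]
ee_rot: [0.771, 0.637, 0.0, 0.0]
force: [-2.4, -0.3, 5.4]
grip_width: 0.41
gripper_force: 15.0
```

```bash
python3 - <<'E'
from h import *
o,p,_=st(); print(p,o["grip_width"]*92,o["force"])
plan([([p[0],p[1],.15],None),([.57,.08,.15],None),([.5811,-.0403,.15],None),([.5811,-.0403,p[2]+.0463],None)])
E
```

```text
[0.55841329 0.20792948 0.02927349] 37.686132538746925 [-2.37454411 -0.345552    5.37774845]
[0.0, 0.0, -0.805] 0
[-0.823, 0.236, 0.0] 0
[-0.774, 0.223, 0.0] 0
[0.0, 0.0, 0.496] 0
yaw now -0.189 q7 -1.05 t 20.0
```

step_arm --deltas '[{"gripper":0.3,"slide":[0,0,-0.1],"roll":0},{"gripper":0.3,"slide":[0,0,-0.3],"roll":0},{"gripper":0.3,"slide":[0,0,-0.5],"roll":0},{"gripper":0.3,"slide":[-0.05,0.01,-0.7],"roll":0},{"gripper":0.3,"slide":[-0.2,0.06,-0.8],"roll":0},{"gripper":0.3,"slide":[-0.4,0.12,-0.8],"roll":0},{"gripper":0.3,"slide":[-0.6,0.18,-0.8],"roll":0},{"gripper":0.3,"slide":[-0.8,0.23,-0.8],"roll":0}]'

```text
time_s: 21.0
tool_pos: [0.5696, 0.0822, 0.1494]
ee_rot: [0.771, 0.637, 0.0, 0.0]
force: [0.7, -0.0, -1.5]
grip_width: 0.406
gripper_force: 15.0
```

step_arm --deltas '[{"gripper":0.3,"slide":[-0.2,0.06,0],"roll":0},{"gripper":0.3,"slide":[-0.4,0.12,0],"roll":0},{"gripper":0.3,"slide":[-0.6,0.17,0],"roll":0},{"gripper":0.3,"slide":[-0.75,0.21,0],"roll":0},{"gripper":0.3,"slide":[-0.8,0.23,0],"roll":0},{"gripper":0.3,"slide":[-0.8,0.23,0],"roll":0},{"gripper":0.3,"slide":[-0.8,0.23,0],"roll":0},{"gripper":0.3,"slide":[-0.8,0.23,0],"roll":0}]'

```text
time_s: 22.0
tool_pos: [0.5808, -0.0395, 0.1489]
ee_rot: [0.77, 0.638, 0.0, -0.0]
force: [-0.5, 1.2, -1.7]
grip_width: 0.408
gripper_force: 15.0
```

```bash
python3 - <<'E'
from h import *
o,p,_=st(); print(p,o["grip_width"]*92,o["force"])
plan([([.5811,-.0410,.0757],None)])
E
```

```text
[ 0.58078621 -0.03951714  0.14886157] 37.54556639000526 [-0.46220706  1.16984539 -1.6761203 ]
[-0.009, 0.004, 0.488] 0
yaw now -0.187 q7 -0.51 t 22.0
```

step_arm --deltas '[{"gripper":0.3,"slide":[-0.01,0,0.12],"roll":0},{"gripper":0.3,"slide":[-0.01,0,0.24],"roll":0},{"gripper":0.3,"slide":[-0.01,0,0.36],"roll":0},{"gripper":0.3,"slide":[-0.01,0,0.44],"roll":0},{"gripper":0.3,"slide":[-0.01,0,0.49],"roll":0},{"gripper":0.3,"slide":[-0.01,0,0.49],"roll":0},{"gripper":0.6,"slide":[-0.01,0,0.49],"roll":0},{"gripper":0.6,"slide":[-0.01,0,0.49],"roll":0}]'

```text
time_s: 23.0
tool_pos: [0.5811, -0.0425, 0.0757]
ee_rot: [0.771, 0.637, 0.0, 0.0]
force: [0.4, 0.4, -0.9]
grip_width: 0.571
gripper_force: 0.0
```

step_arm --deltas '[{"gripper":0.6,"slide":[0,0,-0.1],"roll":0},{"gripper":0.6,"slide":[0,0,-0.25],"roll":0},{"gripper":0.6,"slide":[0,0,-0.45],"roll":0},{"gripper":0.7,"slide":[0.2,-0.04,-0.5],"roll":0},{"gripper":0.7,"slide":[0.4,-0.09,-0.5],"roll":0},{"gripper":0.7,"slide":[0.6,-0.13,-0.5],"roll":0},{"gripper":0.7,"slide":[0.8,-0.18,-0.5],"roll":0},{"gripper":0.7,"slide":[1,-0.22,-0.5],"roll":0}]'

```text
time_s: 24.0
tool_pos: [0.5767, 0.1122, 0.1517]
ee_rot: [0.771, 0.637, 0.001, 0.001]
force: [0.3, -0.4, -0.0]
grip_width: 0.698
gripper_force: 0.0
```

step_arm --deltas '[{"gripper":0.7,"slide":[0.15,-0.03,0],"roll":0},{"gripper":0.7,"slide":[0.35,-0.08,0],"roll":0},{"gripper":0.7,"slide":[0.55,-0.12,0],"roll":0},{"gripper":0.7,"slide":[0.75,-0.17,0],"roll":0},{"gripper":0.7,"slide":[0.9,-0.2,0],"roll":0},{"gripper":0.7,"slide":[0.9,-0.2,0],"roll":0},{"gripper":0.7,"slide":[0.9,-0.2,0],"roll":0},{"gripper":0.7,"slide":[0.9,-0.2,0],"roll":0}]'

```text
time_s: 25.0
tool_pos: [0.5728, 0.2474, 0.1503]
ee_rot: [0.771, 0.636, -0.0, 0.0]
force: [0.2, -0.3, 0.7]
grip_width: 0.704
gripper_force: 0.0
```

```bash
python3 - <<'E'
from h import *
o,p,_=st(); print(p)
plan([([.562,.3595,.06],None),([.562,.3595,.027],None)])
E
python3 jars.py
```

```text
[0.57283645 0.24742012 0.1503072 ]
[0.72, -0.213, 0.602] 0
[0.0, 0.0, 0.22] 0
yaw now -0.191 q7 -1.01 t 25.0
A [209.2 181.7  75.4] [0.5616 0.3648 0.05  ] tri [array([0.5612, 0.3645, 0.042 ]), np.float64(0.0053)] scene pred [[398.2 174.9]] (397, 177)
B None
C None
```

step_arm --deltas '[{"gripper":0.7,"slide":[0.15,-0.05,0],"roll":0},{"gripper":0.7,"slide":[0.35,-0.1,0],"roll":0},{"gripper":0.7,"slide":[0.55,-0.16,0],"roll":0},{"gripper":0.7,"slide":[0.72,-0.21,0.1],"roll":0},{"gripper":0.7,"slide":[0.73,-0.21,0.25],"roll":0},{"gripper":0.7,"slide":[0.73,-0.21,0.4],"roll":0},{"gripper":0.7,"slide":[0.73,-0.21,0.5],"roll":0},{"gripper":0.7,"slide":[0.73,-0.21,0.6],"roll":0}]'

```text
time_s: 26.1
tool_pos: [0.5624, 0.3613, 0.0589]
ee_rot: [0.771, 0.636, -0.0, 0.0]
force: [-0.4, -0.5, -0.3]
grip_width: 0.702
gripper_force: 0.0
```

step_arm --deltas '[{"gripper":0.7,"slide":[0,0,0.1],"roll":0},{"gripper":0.7,"slide":[0,0,0.21],"roll":0},{"gripper":0.7,"slide":[0,0,0.21],"roll":0},{"gripper":0.3,"slide":[0,0,0.21],"roll":0},{"gripper":0.3,"slide":[0,0,0.21],"roll":0},{"gripper":0.3,"slide":[0,0,0.21],"roll":0},{"gripper":0.3,"slide":[0,0,0.21],"roll":0},{"gripper":0.3,"slide":[0,0,0.21],"roll":0}]'

```text
time_s: 27.1
tool_pos: [0.5623, 0.363, 0.0293]
ee_rot: [0.771, 0.637, 0.0, 0.0]
force: [-0.3, 0.2, 2.9]
grip_width: 0.407
gripper_force: 15.0
```

```bash
python3 - <<'E'
from h import *
o,p,_=st(); print(p,o["grip_width"]*92,o["force"])
plan([([p[0],p[1],.16],None),([.59,.22,.16],None),([.63,.08,.16],None),([.6631,-.0551,.16],None),([.6631,-.0551,p[2]+.0463],None)])
E
```

```text
[0.56234599 0.36303885 0.0293483 ] 37.455508537800576 [-0.26866233  0.15102301  2.88524353]
[0.0, 0.0, -0.871] 0
[-0.902, 0.36, 0.0] 0
[-0.866, 0.438, 0.0] 0
[-0.843, 0.386, 0.0] 0
[0.0, 0.0, 0.562] 0
yaw now -0.189 q7 -1.23 t 27.1
```

step_arm --deltas '[{"gripper":0.3,"slide":[0,0,-0.1],"roll":0},{"gripper":0.3,"slide":[0,0,-0.3],"roll":0},{"gripper":0.3,"slide":[0,0,-0.5],"roll":0},{"gripper":0.3,"slide":[-0.1,0.04,-0.7],"roll":0},{"gripper":0.3,"slide":[-0.3,0.12,-0.87],"roll":0},{"gripper":0.3,"slide":[-0.5,0.2,-0.87],"roll":0},{"gripper":0.3,"slide":[-0.7,0.28,-0.87],"roll":0},{"gripper":0.3,"slide":[-0.9,0.36,-0.87],"roll":0}]'

```text
time_s: 28.1
tool_pos: [0.5895, 0.2189, 0.1599]
ee_rot: [0.771, 0.637, 0.0, 0.0]
force: [0.4, -0.2, -1.2]
grip_width: 0.408
gripper_force: 15.0
```

step_arm --deltas '[{"gripper":0.3,"slide":[-0.15,0.08,0],"roll":0},{"gripper":0.3,"slide":[-0.3,0.15,0],"roll":0},{"gripper":0.3,"slide":[-0.45,0.23,0],"roll":0},{"gripper":0.3,"slide":[-0.6,0.3,0],"roll":0},{"gripper":0.3,"slide":[-0.75,0.38,0],"roll":0},{"gripper":0.3,"slide":[-0.87,0.44,0],"roll":0},{"gripper":0.3,"slide":[-1,0.5,0],"roll":0},{"gripper":0.3,"slide":[-1,0.5,0],"roll":0}]'

```text
time_s: 29.1
tool_pos: [0.6355, 0.0558, 0.1591]
ee_rot: [0.772, 0.636, -0.0, 0.0]
force: [0.2, 0.3, -1.3]
grip_width: 0.411
gripper_force: 15.0
```

```bash
python3 - <<'E'
from h import *
o,p,_=st(); print(p,o["grip_width"]*92,o["force"])
plan([([.6631,-.0525,.15],None),([.6631,-.0525,.0757],None)])
E
```

```text
[0.63551852 0.05578258 0.15906841] 37.84480695581566 [ 0.2041273   0.27356832 -1.32787694]
[-0.673, 0.319, 0.06] 0
[0.0, 0.0, 0.495] 0
yaw now -0.193 q7 -0.67 t 29.1
```

step_arm --deltas '[{"gripper":0.3,"slide":[-0.15,0.07,0],"roll":0},{"gripper":0.3,"slide":[-0.3,0.14,0],"roll":0},{"gripper":0.3,"slide":[-0.45,0.21,0],"roll":0},{"gripper":0.3,"slide":[-0.6,0.28,0.06],"roll":0},{"gripper":0.3,"slide":[-0.67,0.32,0.06],"roll":0},{"gripper":0.3,"slide":[-0.67,0.32,0.15],"roll":0},{"gripper":0.3,"slide":[-0.67,0.32,0.3],"roll":0},{"gripper":0.3,"slide":[-0.67,0.32,0.4],"roll":0}]'

```text
time_s: 30.1
tool_pos: [0.6618, -0.0477, 0.0968]
ee_rot: [0.77, 0.638, -0.001, -0.001]
force: [0.0, 1.0, -1.7]
grip_width: 0.408
gripper_force: 15.0
```

```bash
python3 - <<'E'
from h import *
o,p,_=st(); print(p,o["grip_width"]*92,o["force"])
plan([([.6631,-.0525,.0757],None)])
E
```

```text
[ 0.66184138 -0.04765853  0.09677461] 37.57256972712018 [ 0.0233532   1.03189862 -1.7248537 ]
[-0.03, 0.014, 0.14] 0
yaw now -0.187 q7 -0.53 t 30.1
```

step_arm --deltas '[{"gripper":0.3,"slide":[0,0,0],"roll":0},{"gripper":0.3,"slide":[0,0,0.05],"roll":0},{"gripper":0.3,"slide":[0,0,0.1],"roll":0},{"gripper":0.3,"slide":[0,0,0.15],"roll":0},{"gripper":0.3,"slide":[0,0,0.155],"roll":0},{"gripper":0.3,"slide":[0,0,0.155],"roll":0},{"gripper":0.6,"slide":[0,0,0.155],"roll":0},{"gripper":0.6,"slide":[0,0,0.155],"roll":0}]'

```text
time_s: 31.1
tool_pos: [0.6636, -0.0491, 0.0765]
ee_rot: [0.771, 0.637, 0.0, 0.0]
force: [0.2, -0.4, -0.1]
grip_width: 0.57
gripper_force: 0.0
```

step_arm --deltas '[{"gripper":0.6,"slide":[0,0,-0.1],"roll":0},{"gripper":0.6,"slide":[0,0,-0.25],"roll":0},{"gripper":0.6,"slide":[0,0,-0.45],"roll":0},{"gripper":0.6,"slide":[0,0,-0.6],"roll":0},{"gripper":0.6,"slide":[-0.2,0,-0.7],"roll":0},{"gripper":0.6,"slide":[-0.45,0,-0.7],"roll":0},{"gripper":0.6,"slide":[-0.7,0,-0.7],"roll":0},{"gripper":0.6,"slide":[-0.9,0,-0.7],"roll":0}]'

```text
time_s: 32.1
tool_pos: [0.6377, -0.1838, 0.1824]
ee_rot: [0.771, 0.637, 0.0, 0.001]
force: [-0.4, 1.2, 0.3]
grip_width: 0.602
gripper_force: 0.0
```

step_arm --deltas '[{"gripper":0.6,"slide":[-0.2,0,0],"roll":0},{"gripper":0.6,"slide":[-0.4,0,0],"roll":0},{"gripper":0.6,"slide":[-0.6,0,0],"roll":0},{"gripper":0.6,"slide":[-0.7,0,0],"roll":0},{"gripper":0.6,"slide":[-0.7,0,0],"roll":0},{"gripper":0.6,"slide":[-0.7,0,0],"roll":0},{"gripper":0.6,"slide":[-0.7,0,0],"roll":0},{"gripper":0.6,"slide":[-0.7,0,0],"roll":0}]'

```text
time_s: 33.1
tool_pos: [0.6185, -0.2836, 0.181]
ee_rot: [0.77, 0.638, 0.0, -0.0]
force: [0.8, -0.3, 0.2]
grip_width: 0.601
gripper_force: 0.0
```

```bash
python3 -c "
from h import *
T=shot('top','top6');S=shot('scene','scene6')
print(st()[1], [proj(T,[*b,.096])[0].round(1).tolist() for b in((.6295,-.0067),(.5811,-.0403),(.6631,-.0551))],[proj(S,[*b,.096])[0].round(1).tolist() for b in((.6295,-.0067),(.5811,-.0403),(.6631,-.0551))])
cv2.imwrite('pics/c5.png',cv2.cvtColor(np.hstack([cv2.resize(T['frame'][110:260,280:440],None,fx=2.5,fy=2.5,interpolation=2),cv2.resize(S['frame'][170:320,220:380],None,fx=2.5,fy=2.5,interpolation=2)]),cv2.COLOR_RGB2BGR))"
```

```text
[ 0.61832631 -0.28416715  0.18100164] [[338.5, 156.7], [350.4, 173.8], [355.6, 145.4]] [[329.6, 220.7], [309.1, 217.3], [324.8, 234.2]]
```

View pics/c5.png

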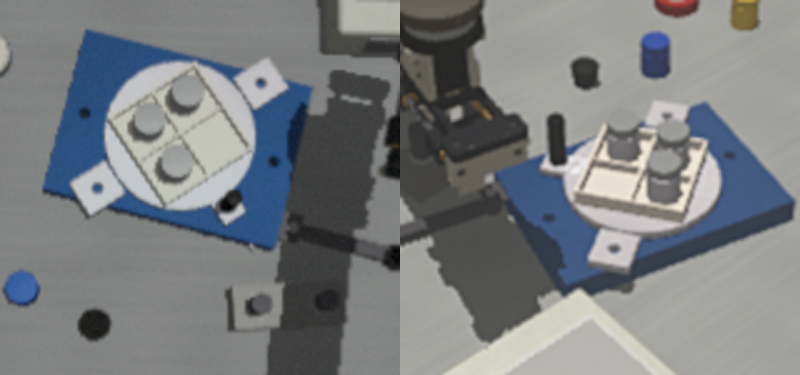

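```bash
python3 - <<'E'
from h import *
plan([([.54,-.1047,.16],-.964),([.54,-.1047,.075],None)])
E
python3 m.py 2>/dev/null | head -2
```

```text
[1.078, -0.737, 0.14] 0.494
[0.0, 0.0, 0.567] 0
yaw now -0.188 q7 -0.11 t 33.2
base [[0.6497, 0.0641, 0.03], [0.5945, -0.1593, 0.03]] mid [ 0.6221 -0.0476  0.03  ] dist 0.2301 ang 1.3284
ear [[0.558, 0.0482, 0.042], [0.6862, -0.1429, 0.042]] mid [ 0.6221 -0.0473  0.042 ] dist 0.2302 ang 2.1619
```

step_arm --deltas '[{"gripper":0.5,"slide":[0.1,-0.07,0.14],"roll":0.06},{"gripper":0.5,"slide":[0.25,-0.18,0.14],"roll":0.12},{"gripper":0.5,"slide":[0.42,-0.3,0.14],"roll":0.2},{"gripper":0.5,"slide":[0.6,-0.42,0.14],"roll":0.28},{"gripper":0.5,"slide":[0.78,-0.55,0.14],"roll":0.36},{"gripper":0.5,"slide":[0.93,-0.66,0.14],"roll":0.43},{"gripper":0.5,"slide":[1,-0.74,0.14],"roll":0.49},{"gripper":0.5,"slide":[1,-0.74,0.14],"roll":0.49}]'

```text
time_s: 34.3
tool_pos: [0.537, -0.1155, 0.1603]
ee_rot: [0.953, 0.303, -0.0, 0.0]
force: [-0.1, -0.5, -0.2]
grip_width: 0.501
gripper_force: 0.0
```

```bash
python3 - <<'E'
from h import *
plan([([.539,-.1033,.13],None),([.539,-.1033,.075],None)])
E
```

```text
[0.058, -0.059, 0.202] 0
[0.0, 0.0, 0.367] 0
yaw now -0.956 q7 -1.04 t 34.3
```

step_arm --deltas '[{"gripper":0.5,"slide":[0.06,-0.06,0],"roll":0},{"gripper":0.5,"slide":[0.06,-0.06,0.08],"roll":0},{"gripper":0.5,"slide":[0.06,-0.06,0.18],"roll":0},{"gripper":0.5,"slide":[0.06,-0.06,0.28],"roll":0},{"gripper":0.5,"slide":[0.06,-0.06,0.38],"roll":0},{"gripper":0.5,"slide":[0.06,-0.06,0.48],"roll":0},{"gripper":0.5,"slide":[0.06,-0.06,0.57],"roll":0},{"gripper":0.5,"slide":[0.06,-0.06,0.57],"roll":0}]'

```text
time_s: 35.3
tool_pos: [0.5385, -0.1039, 0.0732]
ee_rot: [0.954, 0.301, -0.001, -0.001]
force: [0.3, -0.1, -0.2]
grip_width: 0.505
gripper_force: 0.0
```

step_arm --deltas '[{"gripper":0.1,"slide":[0,0,0],"roll":0},{"gripper":0.1,"slide":[0,0,0],"roll":0},{"gripper":0.1,"slide":[0,0,0],"roll":0},{"gripper":0.1,"slide":[0,0,0],"roll":0},{"gripper":0.1,"slide":[0,0,0],"roll":0},{"gripper":0.1,"slide":[0,0,0],"roll":0},{"gripper":0.1,"slide":[0,0,0],"roll":0},{"gripper":0.1,"slide":[0,0,0],"roll":0}]' --squeeze 8

```text
time_s: 36.3
tool_pos: [0.5399, -0.1043, 0.075]
ee_rot: [0.954, 0.301, 0.0, 0.0]
force: [-0.7, -0.3, 5.5]
grip_width: 0.215
gripper_force: 8.0
```

```bash
python3 - <<'E'
from h import *
o,p,Rm=st(); c=np.array([.6221,-.0477])
v=p[:2]-c; a0=np.arctan2(v[1],v[0])%(2*np.pi)-np.pi; print(p,o["grip_width"]*92,o["force"],"radius",np.linalg.norm(v),"car",a0+.2424)
for q in np.linspace(.8,0,9):
    f=-0.2424+q+np.pi; k=c+np.linalg.norm(v)*np.array([np.cos(f),np.sin(f)]); d=Rm.T@np.r_[k-p[:2],0]/.15; print(round(q,2),d.round(3)[:2],"roll",round((a0+.2424-q)/(np.pi/2),3))
E
```

```text
[ 0.53992661 -0.1042599   0.07500138] 19.752345458364292 [-0.74209558 -0.27693116  5.47326881] radius 0.09975714691057001 car 0.8452300711796479
0.8 [ 0.001 -0.03 ] roll 0.029
0.7 [ 0.008 -0.096] roll 0.092
0.6 [ 0.021 -0.161] roll 0.156
0.5 [ 0.041 -0.225] roll 0.22
0.4 [ 0.067 -0.286] roll 0.283
0.3 [ 0.1   -0.344] roll 0.347
0.2 [ 0.137 -0.399] roll 0.411
0.1 [ 0.18  -0.449] roll 0.474
0.0 [ 0.228 -0.496] roll 0.538
```

step_arm --deltas '[{"gripper":0.1,"slide":[0.001,-0.03,0],"roll":0.03},{"gripper":0.1,"slide":[0.008,-0.096,0],"roll":0.09},{"gripper":0.1,"slide":[0.021,-0.161,0],"roll":0.156},{"gripper":0.1,"slide":[0.041,-0.225,0],"roll":0.22},{"gripper":0.1,"slide":[0.067,-0.286,0],"roll":0.28},{"gripper":0.1,"slide":[0.1,-0.344,0],"roll":0.347},{"gripper":0.1,"slide":[0.137,-0.399,0],"roll":0.41},{"gripper":0.1,"slide":[0.16,-0.425,0],"roll":0.44}]'

```text
time_s: 37.3
tool_pos: [0.524, -0.038, 0.075]
ee_rot: [0.999, -0.041, 0.001, 0.0]
force: [2.5, -1.9, 2.0]
grip_width: 0.212
gripper_force: 8.0
```

```bash
cat > car.py <<'E'
from h import *
o,p,Rm=st(); c=np.array([.6221,-.0477])
v=p[:2]-c; a0=np.arctan2(v[1],v[0])%(2*np.pi)-np.pi; print(p,o["grip_width"]*92,o["force"],"radius",np.linalg.norm(v),"car",a0+.2424)
f=-0.2424+np.pi; k=c+.1*np.array([np.cos(f),np.sin(f)]); d=Rm.T@np.r_[k-p[:2],0]/.15; print(d.round(3)[:2],"roll",round((a0+.2424)/(np.pi/2),3))
E
python3 car.py
```

```text
[ 0.5240092  -0.03795213  0.07498359] 19.493878795768385 [ 2.4852139  -1.89204361  1.98270521] radius 0.09857396591520133 car 0.14334917413392306
[-0.001 -0.095] roll 0.091
```

step_arm --deltas '[{"gripper":0.1,"slide":[0,-0.02,0],"roll":0.02},{"gripper":0.1,"slide":[0,-0.04,0],"roll":0.04},{"gripper":0.1,"slide":[0,-0.06,0],"roll":0.06},{"gripper":0.1,"slide":[0,-0.08,0],"roll":0.08},{"gripper":0.1,"slide":[0,-0.095,0],"roll":0.09},{"gripper":0.1,"slide":[0,-0.095,0],"roll":0.09},{"gripper":0.1,"slide":[0,-0.095,0],"roll":0.09},{"gripper":0.1,"slide":[0,-0.095,0],"roll":0.09}]'

```text
time_s: 38.3
tool_pos: [0.5265, -0.0244, 0.075]
ee_rot: [0.994, -0.111, 0.003, -0.0]
force: [7.3, -1.4, -2.1]
grip_width: 0.213
gripper_force: 8.0
```

```bash
python3 car.py; cat > eh.py <<'E'
from m import *
c=np.array([.6221,-.0477]);y=np.array([.24,.9708])
e=[onz(T,dark(proj(T,[*(c+s*.115*y),.042])[0],4),.042) for s in(1,-1)]
print(np.round(e,4).tolist(),"mid",((e[0]+e[1])/2).round(4),np.linalg.norm(e[0]-e[1]).round(4),"car",(np.arctan2(*(e[0]-e[1])[[1,0]])-1.3284).round(4))
a=np.hstack([cv2.resize(f[int(v)-12:int(v)+13,int(u)-12:int(u)+13],None,fx=12,fy=12,interpolation=2) for u,v in [proj(T,[*(c+s*.115*y),.042])[0] for s in(1,-1)]])
cv2.imwrite("pics/eh.png",cv2.cvtColor(a,cv2.COLOR_RGB2BGR))
E
python3 eh.py
```

```text
[ 0.52645079 -0.0243618   0.07502043] 19.584206761889845 [ 7.27110998 -1.40796934 -2.08649214] radius 0.09845528272059387 car 0.0030783279659676865
[-0.01  -0.002] roll 0.002
[[0.6513, 0.0637, 0.042], [0.5924, -0.1587, 0.042]] mid [ 0.6218 -0.0475  0.042 ] 0.2301 car -0.0166
```

step_arm --deltas '[{"gripper":0.5,"slide":[0,0,0],"roll":0},{"gripper":0.5,"slide":[0,0,0],"roll":0},{"gripper":0.5,"slide":[0,0,-0.1],"roll":0},{"gripper":0.5,"slide":[0,0,-0.25],"roll":0},{"gripper":0.5,"slide":[0,0,-0.45],"roll":0},{"gripper":0.5,"slide":[0,0,-0.65],"roll":0},{"gripper":0.5,"slide":[0.15,0.15,-0.7],"roll":0},{"gripper":0.5,"slide":[0.3,0.3,-0.7],"roll":0}]'

```text
time_s: 39.4
tool_pos: [0.5588, -0.0779, 0.1819]
ee_rot: [0.994, -0.109, 0.001, 0.0]
force: [-0.0, 0.0, -0.0]
grip_width: 0.501
gripper_force: 0.0
```

```bash
python3 eh.py; python3 - <<'E'
from m import *
print(st()[1],st()[0]["joint_pos"][6])
c=[onz(T,(384,229.5),.084),onz(T,(410.5,230),.084)]
print(np.round(c,4))
p=[proj(T,q)[0] for q in c]
e=cv2.imread("pics/eh.png")
a=cv2.cvtColor(cv2.resize(f[205:255,360:435],None,fx=8,fy=6),cv2.COLOR_RGB2BGR)
q=[proj(S,x)[0] for x in c]; u,v=np.mean(q,0).astype(int); print(q,u,v)
b=cv2.cvtColor(cv2.resize(S["frame"][v-25:v+35,u-35:u+35],None,fx=5,fy=5,interpolation=2)[:300,:],cv2.COLOR_RGB2BGR)
w=np.zeros((600,800,3),np.uint8); w[:300,:600]=e; w[300:,:450]=cv2.resize(cv2.cvtColor(f[205:255,360:435],cv2.COLOR_RGB2BGR),None,fx=6,fy=6); w[300:,450:800]=b
cv2.imwrite("pics/c6.png",w)
E
```

```text
[[0.6513, 0.0637, 0.042], [nan, nan, nan]] mid [nan nan nan] nan car nan
[ 0.55742928 -0.07782075  0.17995255] -1.8416925594769686
[[ 0.4269 -0.1354  0.084 ]
 [ 0.4263 -0.2097  0.084 ]]
[array([249.44239631, 208.67827538]), array([227.55958373, 219.22070622])] 238 213m.py:8: RuntimeWarning: invalid value encountered in divide
  y,x=np.mgrid[v-w:v+w+1,u-w:u+w+1]; return np.array([(wt*x).sum(),(wt*y).sum()])/wt.sum()
```

View pics/c6.png

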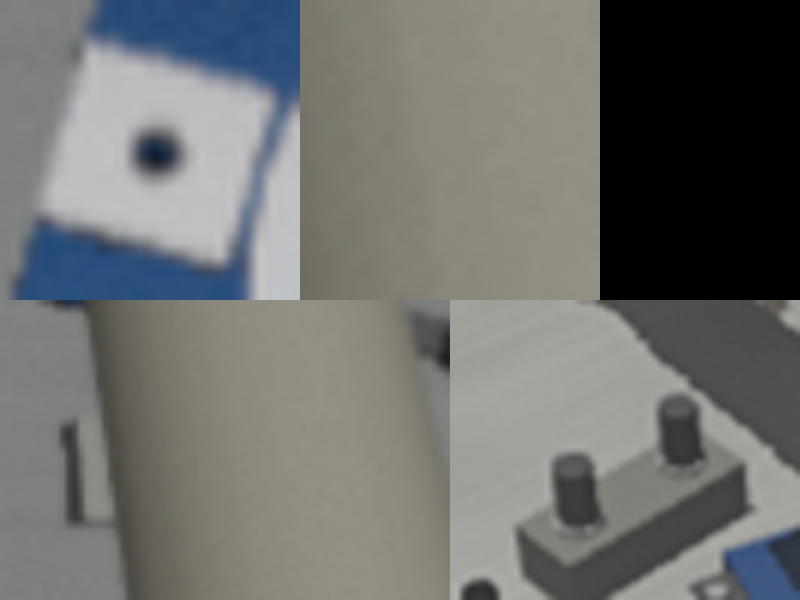

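```bash
python3 - <<'E'
from h import *
S=get_image("scene");T=get_image("top")
for a,b in (((249,209),(383.9,231)),((227.6,220.2),(411.5,230))):
    print("scene@.084",onz(S,a,.084).round(4),"top@.084",onz(T,b,.084).round(4),"tri",[np.round(x,4) for x in tri(S,a,T,b)])
# sharper: top camera from saved initial frame, hi-res dark mask
im=cv2.imread("pics/top1.png",0)
im0=cv2.imread("pics/top0.png",0)
for t in(55,70,80):
  n,l,s,c=cv2.connectedComponentsWithStats((cv2.resize(im0[218:245,368:424],None,fx=4,fy=4,interpolation=2)<t).astype(np.uint8))
  for i in range(1,n):
    if s[i,4]>300:
        uv=(c[i]-1.5)/4+[368,218]; print(t,uv.round(1),(s[i]/4).round(1),"z.084",onz(T,uv,.084).round(4),"z.064",onz(T,uv,.064).round(4))
E
```

```text
scene@.084 [ 0.4273 -0.1373  0.084 ] top@.084 [ 0.4227 -0.1351  0.084 ] tri [array([ 0.4232, -0.1352,  0.0805]), np.float64(0.0009)]
scene@.084 [ 0.43  -0.212  0.084] top@.084 [ 0.4263 -0.2125  0.084 ] tri [array([ 0.4271, -0.2118,  0.0821]), np.float64(0.0025)]
55 [406.5 230.8] [36.8  9.8  5.   6.8 78.2] z.084 [ 0.4239 -0.1984  0.084 ] z.064 [ 0.4254 -0.2021  0.064 ]
70 [371.7 233.7] [  2.5   8.    3.2  16.  111.5] z.084 [ 0.4148 -0.1009  0.084 ] z.064 [ 0.4162 -0.1032  0.064 ]
70 [406.6 230.8] [ 36.5   9.2   6.2   7.5 116.8] z.084 [ 0.424  -0.1988  0.084 ] z.064 [ 0.4255 -0.2025  0.064 ]
70 [380.1 232.7] [10.5 11.5  5.5  6.5 81.2] z.084 [ 0.4178 -0.1244  0.084 ] z.064 [ 0.4192 -0.127   0.064 ]
80 [371.6 233.7] [  2.2   7.5   3.8  16.8 142.8] z.084 [ 0.4148 -0.1009  0.084 ] z.064 [ 0.4162 -0.1032  0.064 ]
80 [407.  230.6] [ 36.2   9.2   7.2   7.8 155.5] z.084 [ 0.4245 -0.1998  0.084 ] z.064 [ 0.426  -0.2035  0.064 ]
80 [380.3 232.7] [ 10.2  11.2   6.2   7.  109.5] z.084 [ 0.4179 -0.1251  0.084 ] z.064 [ 0.4194 -0.1277  0.064 ]
```

```bash
python3 - <<'E'
from h import *
plan([([.425,-.136,.15],-1.813),([.425,-.136,.053],None)])
E
```

```text
[-0.773, 0.579, 0.198] 0.014
[0.0, 0.0, 0.647] 0
yaw now -1.79 q7 -1.84 t 39.7
```

step_arm --deltas '[{"gripper":0.55,"slide":[-0.15,0.12,0],"roll":0.015},{"gripper":0.55,"slide":[-0.3,0.24,0],"roll":0.015},{"gripper":0.55,"slide":[-0.45,0.36,0],"roll":0.015},{"gripper":0.55,"slide":[-0.6,0.48,0.05],"roll":0.015},{"gripper":0.55,"slide":[-0.773,0.579,0.1],"roll":0.015},{"gripper":0.55,"slide":[-0.773,0.579,0.2],"roll":0.015},{"gripper":0.55,"slide":[-0.773,0.579,0.3],"roll":0.015},{"gripper":0.55,"slide":[-0.773,0.579,0.4],"roll":0.015}]'

```text
time_s: 40.7
tool_pos: [0.4264, -0.1362, 0.1186]
ee_rot: [0.993, -0.121, 0.0, -0.0]
force: [-0.5, 0.1, -0.4]
grip_width: 0.55
gripper_force: 0.0
```

```bash
python3 - <<'E'
from h import *
plan([([.425,-.136,.053],None)])
S=shot("scene","scene8"); T=shot("top","t8"); print([proj(S,[.425,-.136,z])[0] for z in(.04,.084)])
w=np.zeros((400,800,3),np.uint8); w[:,:400]=cv2.resize(S["frame"][160:240,200:280],None,fx=5,fy=5,interpolation=2)
w[:,400:]=cv2.resize(S["frame"][160:300,220:360],(400,400)); cv2.imwrite("pics/c7.png",w[...,::-1])
E
```

```text
[-0.009, 0.001, 0.437] 0
yaw now -1.813 q7 -1.69 t 40.7
[array([250.00072879, 220.20786415]), array([248.90378596, 208.45637189])]
```

View pics/c7.png

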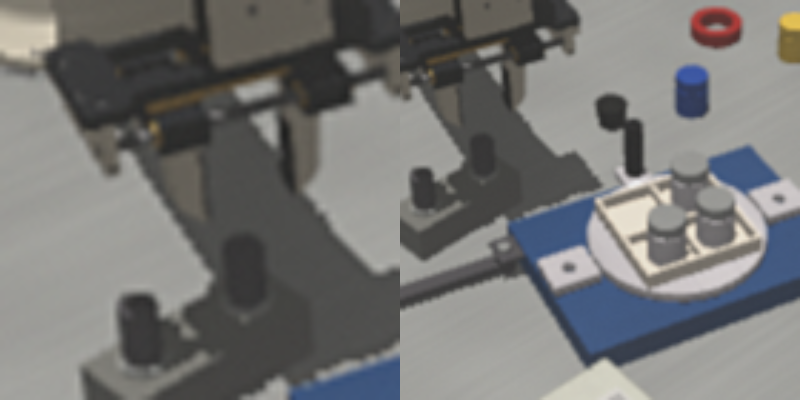

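step_arm --deltas '[{"gripper":0.55,"slide":[0,0,0.08],"roll":0},{"gripper":0.55,"slide":[0,0,0.17],"roll":0},{"gripper":0.55,"slide":[0,0,0.26],"roll":0},{"gripper":0.55,"slide":[0,0,0.35],"roll":0},{"gripper":0.55,"slide":[0,0,0.43],"roll":0},{"gripper":0.1,"slide":[0,0,0.43],"roll":0},{"gripper":0.1,"slide":[0,0,0.43],"roll":0},{"gripper":0.1,"slide":[0,0,0.43],"roll":0}]' --squeeze 3

```text
time_s: 41.8
tool_pos: [0.426, -0.1372, 0.0554]
ee_rot: [0.993, -0.122, 0.001, 0.0]
force: [-0.4, -0.4, -0.1]
grip_width: 0.276
gripper_force: 0.2
```

step_arm --deltas '[{"gripper":0.1,"slide":[0,0,0],"roll":0},{"gripper":0.1,"slide":[0,0,0],"roll":0},{"gripper":0.1,"slide":[0,0,0],"roll":0},{"gripper":0.1,"slide":[0,0,0],"roll":0},{"gripper":0.1,"slide":[0,0,0],"roll":0},{"gripper":0.1,"slide":[0,0,0],"roll":0},{"gripper":0.1,"slide":[0,0,0],"roll":0},{"gripper":0.1,"slide":[0,0,0],"roll":0}]'

```text
time_s: 42.8
tool_pos: [0.4258, -0.1374, 0.0551]
ee_rot: [0.993, -0.122, 0.0, 0.0]
force: [0.6, -3.5, 5.1]
grip_width: 0.264
gripper_force: 3.0
```

```bash
python3 - <<'E'
from h import *
o,p,Rm=st(); print(p,o["grip_width"]*92,o["force"],o["gripper_force"],o["ft_torque"])
E
```

```text
[ 0.42581199 -0.13736358  0.05507401] 24.250424244257736 [ 0.58266522 -3.45111191  5.10577811] 3.009780887514353 [-0.88738689  0.04751997 -0.01338518]
```

step_arm --deltas '[{"gripper":0.55,"slide":[0,0.01,0],"roll":0},{"gripper":0.55,"slide":[0,0.01,0],"roll":0},{"gripper":0.55,"slide":[0,0.01,0],"roll":-0.08},{"gripper":0.55,"slide":[0,0.01,0],"roll":-0.19},{"gripper":0.55,"slide":[0,0.01,0],"roll":-0.3},{"gripper":0.55,"slide":[0,0.01,0],"roll":-0.41},{"gripper":0.55,"slide":[0,0.01,0],"roll":-0.52},{"gripper":0.55,"slide":[0,0.01,0],"roll":-0.63}]'

```text
time_s: 43.8
tool_pos: [0.4247, -0.1378, 0.0546]
ee_rot: [0.93, 0.367, -0.0, -0.001]
force: [0.6, 0.1, 0.4]
grip_width: 0.546
gripper_force: 0.0
```

step_arm --deltas '[{"gripper":0.55,"slide":[0,0,0],"roll":-0.1},{"gripper":0.55,"slide":[0,0,0],"roll":-0.2},{"gripper":0.55,"slide":[0,0,0],"roll":-0.3},{"gripper":0.55,"slide":[0,0,0],"roll":-0.37},{"gripper":0.1,"slide":[0,0,0],"roll":-0.37},{"gripper":0.1,"slide":[0,0,0],"roll":-0.37},{"gripper":0.1,"slide":[0,0,0],"roll":-0.37},{"gripper":0.1,"slide":[0,0,0],"roll":-0.37}]' --squeeze 3

```text
time_s: 44.8
tool_pos: [0.4247, -0.1384, 0.0549]
ee_rot: [0.788, 0.616, -0.0, -0.0]
force: [-1.7, 0.1, 0.5]
grip_width: 0.259
gripper_force: 3.0
```

step_arm --deltas '[{"gripper":0.1,"slide":[0,0,0],"roll":0},{"gripper":0.1,"slide":[0,0,0],"roll":0},{"gripper":0.1,"slide":[0,0,0],"roll":0},{"gripper":0.1,"slide":[0,0,0],"roll":0},{"gripper":0.1,"slide":[0,0,0],"roll":0},{"gripper":0.1,"slide":[0,0,0],"roll":0},{"gripper":0.1,"slide":[0,0,0],"roll":0},{"gripper":0.1,"slide":[0,0,0],"roll":0}]'

```text
time_s: 45.8
tool_pos: [0.425, -0.1385, 0.0549]
ee_rot: [0.788, 0.616, -0.0, -0.0]
force: [-3.4, -0.1, 0.0]
grip_width: 0.261
gripper_force: 3.0
```

```bash
python3 - <<'E'
from h import *
o,p,Rm=st(); print(p,o["grip_width"]*92,o["force"],o["gripper_force"],o["ft_torque"])
plan([([p[0],p[1],.18],-.2424)])
E
```

```text
[ 0.42504899 -0.13848175  0.05493241] 23.96805808442398 [-3.44450344 -0.0740116   0.0382207 ] 3.002185709774494 [-0.09090952  0.55018276 -0.03763112]
[0.0, 0.0, -0.834] -0.001
yaw now -0.244 q7 -0.43 t 45.8
```

step_arm --deltas '[{"gripper":0.1,"slide":[0,0,0],"roll":0},{"gripper":0.1,"slide":[0,0,0],"roll":0},{"gripper":0.1,"slide":[0,0,-0.1],"roll":0},{"gripper":0.1,"slide":[0,0,-0.25],"roll":0},{"gripper":0.1,"slide":[0,0,-0.4],"roll":0},{"gripper":0.1,"slide":[0,0,-0.55],"roll":0},{"gripper":0.1,"slide":[0,0,-0.7],"roll":0},{"gripper":0.1,"slide":[0,0,-0.7],"roll":0}]' --squeeze 30

```text
time_s: 46.8
tool_pos: [0.4279, -0.1389, 0.1625]
ee_rot: [0.788, 0.616, 0.002, 0.003]
force: [0.3, -0.3, -1.5]
grip_width: 0.255
gripper_force: 30.0
```

```bash
python3 - <<'E'
from h import *
o,p,Rm=st(); print(p,o["grip_width"]*92,o["force"],o["gripper_force"])
plan([([.52,-.15,.16],None),([.5945,-.1594,.14],-.2424)])
E
```

```text
[ 0.42792754 -0.13885195  0.16254012] 23.419129692633682 [ 0.33285817 -0.30714    -1.51189287] 29.969479143619537
[0.076, 0.614, 0.017] 0
[0.059, 0.497, 0.133] -0.001
yaw now -0.244 q7 -0.24 t 46.8
```

step_arm --deltas '[{"gripper":0.1,"slide":[0.01,0.08,0],"roll":0},{"gripper":0.1,"slide":[0.02,0.2,0],"roll":0},{"gripper":0.1,"slide":[0.04,0.35,0],"roll":0},{"gripper":0.1,"slide":[0.06,0.5,0],"roll":0},{"gripper":0.1,"slide":[0.08,0.65,0],"roll":0},{"gripper":0.1,"slide":[0.1,0.8,0],"roll":0},{"gripper":0.1,"slide":[0.11,0.92,0],"roll":0},{"gripper":0.1,"slide":[0.12,1,0],"roll":0}]'

```text
time_s: 47.8
tool_pos: [0.5761, -0.157, 0.1585]
ee_rot: [0.788, 0.616, -0.0, -0.001]
force: [0.6, 0.1, -1.5]
grip_width: 0.249
gripper_force: 30.0
```

```bash
python3 - <<'E'
from h import *
o,p,Rm=st(); print(p)
plan([([.5945,-.1594,.12],-.2424)])
E
```

```text
[ 0.57609727 -0.15696894  0.15854297]
[0.014, 0.123, 0.257] -0.001
yaw now -0.244 q7 -0.36 t 47.8
```

step_arm --deltas '[{"gripper":0.1,"slide":[0.01,0.06,0.1],"roll":0},{"gripper":0.1,"slide":[0.01,0.1,0.2],"roll":0},{"gripper":0.1,"slide":[0.01,0.1,0.26],"roll":0},{"gripper":0.1,"slide":[0.01,0.1,0.26],"roll":0},{"gripper":0.1,"slide":[0.01,0.1,0.26],"roll":0},{"gripper":0.1,"slide":[0.01,0.1,0.26],"roll":0},{"gripper":0.1,"slide":[0.01,0.1,0.26],"roll":0},{"gripper":0.1,"slide":[0.01,0.1,0.26],"roll":0}]'

```text
time_s: 48.8
tool_pos: [0.5902, -0.1596, 0.1213]
ee_rot: [0.788, 0.616, 0.0, 0.0]
force: [-0.3, 0.1, -1.3]
grip_width: 0.255
gripper_force: 30.0
```

```bash
python3 - <<'E'
from h import *
o,p,Rm=st(); print(p,o["grip_width"]*92)
plan([([.5945,-.1594,.10],-.2424)])
S=shot("scene","scene9"); T=shot("top","t9"); 
print("expected tip",proj(S,[*p[:2],p[2]-.049])[0],"collar",proj(S,[*p[:2],p[2]-.015])[0],"hole",proj(S,[.5944,-.1594,.042])[0])
cv2.imwrite("pics/c8.png",cv2.resize(S["frame"][190:290,220:340],None,fx=6,fy=6,interpolation=2)[...,::-1])
E
```

```text
[ 0.59016309 -0.15958871  0.12130392] 23.44616104676208
[0.008, 0.028, 0.142] -0.001
yaw now -0.244 q7 -0.39 t 48.8
expected tip [277.64373396 244.07453521] collar [277.14582885 234.51076981] hole [279.08601304 253.13765815]
```

View pics/c8.png

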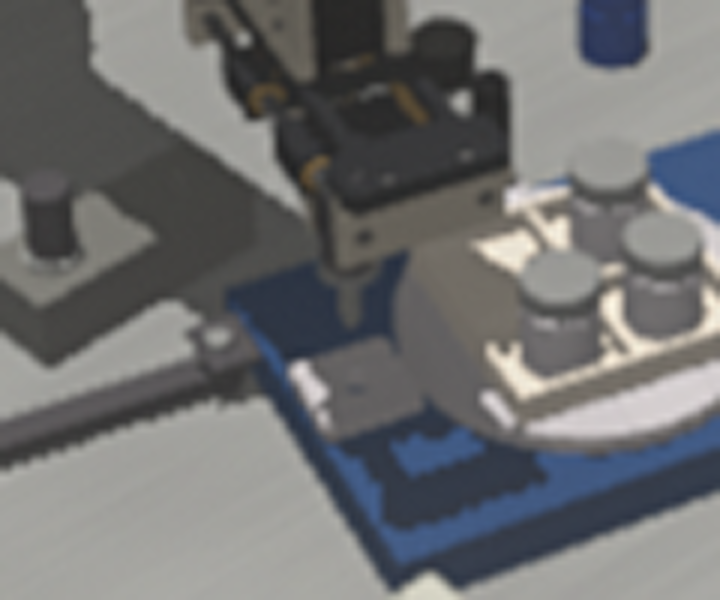

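step_arm --deltas '[{"gripper":0.1,"slide":[0,0.028,0],"roll":0},{"gripper":0.1,"slide":[0,0.028,0.05],"roll":0},{"gripper":0.1,"slide":[0,0.028,0.1],"roll":0},{"gripper":0.1,"slide":[0,0.028,0.14],"roll":0},{"gripper":0.1,"slide":[0,0.028,0.18],"roll":0},{"gripper":0.1,"slide":[0,0.028,0.21],"roll":0},{"gripper":0.1,"slide":[0,0.028,0.24],"roll":0},{"gripper":0.1,"slide":[0,0.028,0.26],"roll":0}]'

```text
time_s: 49.9
tool_pos: [0.5941, -0.1605, 0.0817]
ee_rot: [0.788, 0.616, 0.0, 0.0]
force: [0.7, 0.0, -0.1]
grip_width: 0.256
gripper_force: 30.0
```

```bash
python3 - <<'E'
from h import *
o,p,Rm=st(); print(p,o["grip_width"]*92,o["force"],o["ft_torque"])
plan([([.5945,-.1594,.057],-.2424)])
E
```

```text
[ 0.59411387 -0.16046992  0.0817476 ] 23.538989260825904 [ 0.68080634  0.02221003 -0.06326155] [-0.05163194 -0.03155629  0.01068449]
[0.008, 0.001, 0.165] -0.001
yaw now -0.244 q7 -0.42 t 49.9
```

Tip is about 9 mm into the ear with almost no force; continue.

step_arm --deltas '[{"gripper":0.1,"slide":[0.004,0,0.02],"roll":0},{"gripper":0.1,"slide":[0.004,0,0.04],"roll":0},{"gripper":0.1,"slide":[0.004,0,0.06],"roll":0},{"gripper":0.1,"slide":[0.004,0,0.08],"roll":0},{"gripper":0.1,"slide":[0.004,0,0.1],"roll":0},{"gripper":0.1,"slide":[0.004,0,0.12],"roll":0},{"gripper":0.1,"slide":[0.004,0,0.14],"roll":0},{"gripper":0.1,"slide":[0.004,0,0.15],"roll":0}]'

```text
time_s: 50.9
tool_pos: [0.5943, -0.1601, 0.0593]
ee_rot: [0.788, 0.616, -0.0, 0.0]
force: [-0.7, -1.7, -1.0]
grip_width: 0.256
gripper_force: 30.0
```

```bash
python3 - <<'E'
from h import *
o,p,Rm=st(); print(p,o["grip_width"]*92,o["force"],o["ft_torque"])
E
```

```text
[ 0.59428232 -0.16007271  0.05932963] 23.51675228981577 [-0.66896819 -1.65785145 -0.95940331] [-0.34692381  0.08102934  0.00817655]
```

step_arm --deltas '[{"gripper":0.1,"slide":[0,0,0.01],"roll":0},{"gripper":0.1,"slide":[0,0,0.02],"roll":0},{"gripper":0.1,"slide":[0,0,0.025],"roll":0},{"gripper":0.1,"slide":[0,0,0.025],"roll":0},{"gripper":0.5,"slide":[0,0,0.02],"roll":0},{"gripper":0.5,"slide":[0,0,0.02],"roll":0},{"gripper":0.5,"slide":[0,0,0.02],"roll":0},{"gripper":0.5,"slide":[0,0,0.02],"roll":0}]'

```text
time_s: 51.9
tool_pos: [0.5941, -0.1597, 0.0562]
ee_rot: [0.788, 0.616, -0.0, -0.0]
force: [0.3, -0.8, 0.4]
grip_width: 0.497
gripper_force: 0.0
```

```bash
python3 - <<'E'
from h import *
o,p,Rm=st(); print(p,o["grip_width"]*92,o["force"],o["ft_torque"])
plan([([*p[:2],.16],None),([.51,-.19,.16],-1.),([.428,-.214,.16],-1.813),([.428,-.214,.055],None)])
E
```

```text
[ 0.59408864 -0.15967955  0.05624404] 45.690466144632076 [ 0.2616833  -0.76137114  0.44874284] [-0.0231697  -0.06104834  0.00935567]
[0.0, 0.0, -0.692] 0
[-0.332, -0.495, 0.0] 0.481
[-0.546, -0.161, 0.0] 0.518
[0.0, 0.0, 0.7] 0
yaw now -0.244 q7 -0.44 t 51.9
```

step_arm --deltas '[{"gripper":0.55,"slide":[0,0,-0.1],"roll":0},{"gripper":0.55,"slide":[0,0,-0.25],"roll":0},{"gripper":0.55,"slide":[0,0,-0.45],"roll":0},{"gripper":0.55,"slide":[0,0,-0.65],"roll":0.08},{"gripper":0.55,"slide":[-0.06,-0.1,-0.7],"roll":0.17},{"gripper":0.55,"slide":[-0.14,-0.22,-0.7],"roll":0.27},{"gripper":0.55,"slide":[-0.23,-0.35,-0.7],"roll":0.37},{"gripper":0.55,"slide":[-0.33,-0.5,-0.7],"roll":0.48}]'

```text
time_s: 52.9
tool_pos: [0.5098, -0.1898, 0.1635]
ee_rot: [0.96, 0.28, 0.001, 0.001]
force: [0.3, -0.4, 1.0]
grip_width: 0.55
gripper_force: 0.0
```

step_arm --deltas '[{"gripper":0.55,"slide":[-0.12,-0.04,0],"roll":0.1},{"gripper":0.55,"slide":[-0.25,-0.08,0],"roll":0.2},{"gripper":0.55,"slide":[-0.4,-0.12,0],"roll":0.3},{"gripper":0.55,"slide":[-0.54,-0.16,0],"roll":0.4},{"gripper":0.55,"slide":[-0.54,-0.16,0],"roll":0.5},{"gripper":0.55,"slide":[-0.54,-0.16,0],"roll":0.52},{"gripper":0.55,"slide":[-0.54,-0.16,0],"roll":0.52},{"gripper":0.55,"slide":[-0.54,-0.16,0],"roll":0.52}]'

```text
time_s: 53.9
tool_pos: [0.4289, -0.2133, 0.1618]
ee_rot: [0.993, -0.121, 0.0, -0.0]
force: [-0.4, 0.3, -0.1]
grip_width: 0.55
gripper_force: 0.0
```

```bash
python3 - <<'E'
from h import *
o,p,Rm=st(); print(p)
plan([([.4272,-.2127,.055],-1.813)])
S=shot("scene","scene10"); T=shot("top","t10"); 
c=[onz(S,(227.6,220.2),.084)]; print("home knob top pred",proj(S,[.5944,-.1594,.086])[0],"tcp tips",proj(S,p)[0])
w=np.zeros((450,800,3),np.uint8); w[:,:400]=cv2.resize(S["frame"][180:290,220:320],(400,450)); w[:,400:]=cv2.resize(T["frame"][110:260,280:430],(400,450)); cv2.imwrite("pics/c9.png",w[...,::-1])
E
```

```text
[ 0.42886419 -0.21327635  0.16181191]
[-0.012, -0.001, 0.712] 0.0
yaw now -1.813 q7 -1.54 t 53.9
home knob top pred [278.47603171 241.02656607] tcp tips [224.12675556 198.0163187 ]
```

View pics/c9.png

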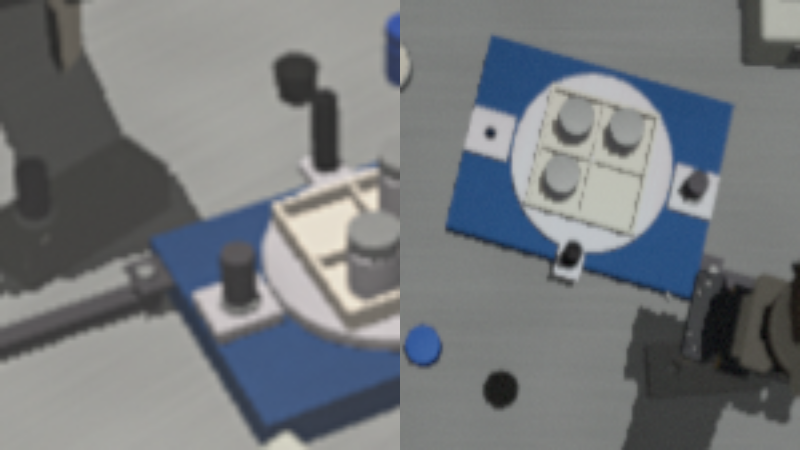

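step_arm --deltas '[{"gripper":0.55,"slide":[-0.012,0,0.1],"roll":0},{"gripper":0.55,"slide":[-0.012,0,0.22],"roll":0},{"gripper":0.55,"slide":[-0.012,0,0.34],"roll":0},{"gripper":0.55,"slide":[-0.012,0,0.46],"roll":0},{"gripper":0.55,"slide":[-0.012,0,0.56],"roll":0},{"gripper":0.55,"slide":[-0.012,0,0.64],"roll":0},{"gripper":0.55,"slide":[-0.012,0,0.71],"roll":0},{"gripper":0.55,"slide":[-0.012,0,0.71],"roll":0}]'

```text
time_s: 55.0
tool_pos: [0.4262, -0.2128, 0.0542]
ee_rot: [0.993, -0.122, -0.001, -0.0]
force: [0.3, 0.1, -0.5]
grip_width: 0.549
gripper_force: 0.0
```

step_arm --deltas '[{"gripper":0.1,"slide":[0,0,0],"roll":0},{"gripper":0.1,"slide":[0,0,0],"roll":0},{"gripper":0.1,"slide":[0,0,0],"roll":0},{"gripper":0.1,"slide":[0,0,0],"roll":0},{"gripper":0.1,"slide":[0,0,0],"roll":0},{"gripper":0.1,"slide":[0,0,0],"roll":0},{"gripper":0.1,"slide":[0,0,0],"roll":0},{"gripper":0.1,"slide":[0,0,0],"roll":0}]' --squeeze 3

```text
time_s: 56.0
tool_pos: [0.427, -0.2133, 0.0552]
ee_rot: [0.993, -0.122, 0.0, 0.0]
force: [-0.7, -1.0, 4.2]
grip_width: 0.264
gripper_force: 3.0
```

```bash
python3 - <<'E'
from h import *
o,p,Rm=st(); print(p,o["grip_width"]*92,o["force"],o["gripper_force"],"tool-y force",np.array(o["force"])@Rm[:,1])
E
```

```text
[ 0.4269814  -0.21331269  0.05516476] 24.258845836595007 [-0.74603961 -0.98152247  4.21976784] 3.0001620948314667 tool-y force 1.1337293880524062
```

step_arm --deltas '[{"gripper":0.55,"slide":[0,0.004,0],"roll":0},{"gripper":0.55,"slide":[0,0.004,0],"roll":0},{"gripper":0.55,"slide":[0,0.004,0],"roll":-0.08},{"gripper":0.55,"slide":[0,0.004,0],"roll":-0.19},{"gripper":0.55,"slide":[0,0.004,0],"roll":-0.3},{"gripper":0.55,"slide":[0,0.004,0],"roll":-0.41},{"gripper":0.55,"slide":[0,0.004,0],"roll":-0.52},{"gripper":0.55,"slide":[0,0.004,0],"roll":-0.63}]'

```text
time_s: 57.0
tool_pos: [0.4262, -0.2134, 0.0547]
ee_rot: [0.93, 0.367, -0.0, -0.0]
force: [0.5, -0.4, 0.0]
grip_width: 0.549
gripper_force: 0.0
```

step_arm --deltas '[{"gripper":0.55,"slide":[0,0,0],"roll":-0.1},{"gripper":0.55,"slide":[0,0,0],"roll":-0.2},{"gripper":0.55,"slide":[0,0,0],"roll":-0.3},{"gripper":0.55,"slide":[0,0,0],"roll":-0.37},{"gripper":0.1,"slide":[0,0,0],"roll":-0.37},{"gripper":0.1,"slide":[0,0,0],"roll":-0.37},{"gripper":0.1,"slide":[0,0,0],"roll":-0.37},{"gripper":0.1,"slide":[0,0,0],"roll":-0.37}]' --squeeze 3

```text
time_s: 58.0
tool_pos: [0.4267, -0.2138, 0.055]
ee_rot: [0.788, 0.616, 0.0, 0.0]
force: [0.2, -0.9, -0.4]
grip_width: 0.263
gripper_force: 3.0
```

step_arm --deltas '[{"gripper":0.1,"slide":[0,0,0],"roll":0},{"gripper":0.1,"slide":[0,0,0],"roll":0},{"gripper":0.1,"slide":[0,0,0],"roll":0},{"gripper":0.1,"slide":[0,0,-0.1],"roll":0},{"gripper":0.1,"slide":[0,0,-0.25],"roll":0},{"gripper":0.1,"slide":[0,0,-0.45],"roll":0},{"gripper":0.1,"slide":[0,0,-0.65],"roll":0},{"gripper":0.1,"slide":[0,0,-0.85],"roll":0}]' --squeeze 30

```text
time_s: 59.0
tool_pos: [0.4258, -0.213, 0.184]
ee_rot: [0.788, 0.616, -0.0, -0.001]
force: [-0.7, -0.2, -0.3]
grip_width: 0.254
gripper_force: 30.0
```

```bash
python3 - <<'E'
from h import *
o,p,Rm=st(); print(p,o["grip_width"]*92,o["force"],o["gripper_force"])
plan([([.46,-.08,.185],None),([.50,.05,.185],None),([.60,.075,.185],None),([.6497,.0641,.12],-.2424)])
E
```

```text
[ 0.42583061 -0.2129743   0.18401459] 23.35198167811341 [-0.66975148 -0.24199087 -0.30171305] 29.997629821300507
[0.915, 0.007, -0.007] 0
[0.905, 0.05, 0.0] 0
[0.323, 0.607, 0.0] 0
[0.009, 0.339, 0.433] -0.001
yaw now -0.244 q7 -0.13 t 59.0
```

step_arm --deltas '[{"gripper":0.1,"slide":[0.08,0,0],"roll":0},{"gripper":0.1,"slide":[0.2,0,0],"roll":0},{"gripper":0.1,"slide":[0.34,0,0],"roll":0},{"gripper":0.1,"slide":[0.48,0,0],"roll":0},{"gripper":0.1,"slide":[0.62,0,0],"roll":0},{"gripper":0.1,"slide":[0.76,0,0],"roll":0},{"gripper":0.1,"slide":[0.86,0,0],"roll":0},{"gripper":0.1,"slide":[0.92,0.01,0],"roll":0}]'

```text
time_s: 60.0
tool_pos: [0.4609, -0.0786, 0.1819]
ee_rot: [0.787, 0.616, -0.0, -0.001]
force: [-0.5, -0.5, -1.1]
grip_width: 0.258
gripper_force: 30.0
```

step_arm --deltas '[{"gripper":0.1,"slide":[0.12,0.01,0],"roll":0},{"gripper":0.1,"slide":[0.24,0.02,0],"roll":0},{"gripper":0.1,"slide":[0.37,0.03,0],"roll":0},{"gripper":0.1,"slide":[0.5,0.03,0],"roll":0},{"gripper":0.1,"slide":[0.63,0.04,0],"roll":0},{"gripper":0.1,"slide":[0.75,0.05,0],"roll":0},{"gripper":0.1,"slide":[0.85,0.08,0],"roll":0},{"gripper":0.1,"slide":[0.91,0.14,0],"roll":0}]'

```text
time_s: 61.0
tool_pos: [0.5148, 0.0478, 0.1822]
ee_rot: [0.788, 0.616, -0.0, -0.0]
force: [0.5, 0.5, -0.0]
grip_width: 0.255
gripper_force: 30.0
```

step_arm --deltas '[{"gripper":0.1,"slide":[0.05,0.08,0],"roll":0},{"gripper":0.1,"slide":[0.11,0.2,0],"roll":0},{"gripper":0.1,"slide":[0.17,0.32,0],"roll":0},{"gripper":0.1,"slide":[0.22,0.44,0],"roll":0},{"gripper":0.1,"slide":[0.27,0.56,0],"roll":0},{"gripper":0.1,"slide":[0.3,0.68,0],"roll":0},{"gripper":0.1,"slide":[0.32,0.75,0],"roll":0},{"gripper":0.1,"slide":[0.32,0.75,0],"roll":0}]'

```text
time_s: 62.0
tool_pos: [0.636, 0.0662, 0.182]
ee_rot: [0.788, 0.615, -0.0, -0.0]
force: [-0.6, 1.0, -0.6]
grip_width: 0.251
gripper_force: 30.0
```

```bash
python3 - <<'E'
from h import *
o,p,Rm=st(); print(p,o["grip_width"]*92,o["force"],o["gripper_force"])
plan([([.6497,.0641,.12],-.2424)])
E
```

```text
[0.63600121 0.06623713 0.18195211] 23.10625586048471 [-0.6278243   0.96244045 -0.59851244] 29.99718189239502
[0.008, 0.092, 0.413] -0.002
yaw now -0.245 q7 -0.78 t 62.0
```

step_arm --deltas '[{"gripper":0.1,"slide":[0.006,0.06,0.06],"roll":0},{"gripper":0.1,"slide":[0.006,0.085,0.14],"roll":0},{"gripper":0.1,"slide":[0.006,0.085,0.22],"roll":0},{"gripper":0.1,"slide":[0.006,0.085,0.3],"roll":0},{"gripper":0.1,"slide":[0.006,0.085,0.38],"roll":0},{"gripper":0.1,"slide":[0.006,0.085,0.41],"roll":0},{"gripper":0.1,"slide":[0.006,0.085,0.41],"roll":0},{"gripper":0.1,"slide":[0.006,0.085,0.41],"roll":0}]'

```text
time_s: 63.0
tool_pos: [0.6485, 0.0645, 0.1215]
ee_rot: [0.788, 0.616, 0.0, 0.0]
force: [-0.5, -0.3, -0.9]
grip_width: 0.253
gripper_force: 30.0
```

```bash
python3 - <<'E'
from h import *
o,p,Rm=st(); print(p,o["grip_width"]*92)
plan([([.6497,.0641,.10],-.2424)])
S=shot("scene","scene11"); q=proj(S,[*p[:2],p[2]-.049])[0]
print("expected tip",q,"hole",proj(S,[.6497,.0641,.042])[0])
u,v=q.astype(int); print(u-40,v-40); cv2.imwrite("pics/c10.png",cv2.resize(S["frame"][v-40:v+40,u-40:u+40],None,fx=6,fy=6,interpolation=2)[...,::-1])
E
```

```text
[0.64847032 0.06453728 0.12149695] 23.25498031790688
[-0.001, 0.009, 0.143] -0.001
yaw now -0.244 q7 -0.81 t 63.0
expected tip [352.26175103 219.85011752] hole [351.92495893 228.26948578]
312 179
```

View pics/c10.png

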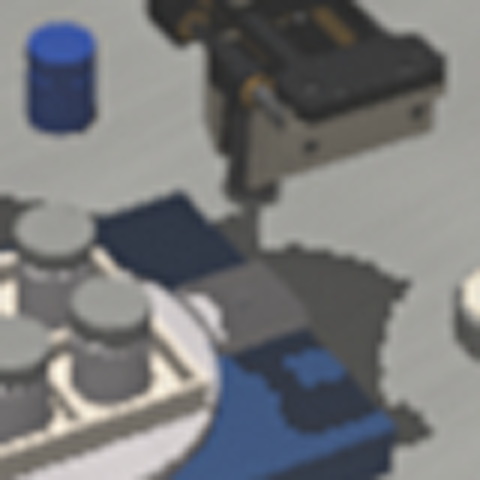

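step_arm --deltas '[{"gripper":0.1,"slide":[0,0.009,0],"roll":0},{"gripper":0.1,"slide":[0,0.009,0.05],"roll":0},{"gripper":0.1,"slide":[0,0.009,0.1],"roll":0},{"gripper":0.1,"slide":[0,0.009,0.14],"roll":0},{"gripper":0.1,"slide":[0,0.009,0.18],"roll":0},{"gripper":0.1,"slide":[0,0.009,0.21],"roll":0},{"gripper":0.1,"slide":[0,0.009,0.24],"roll":0},{"gripper":0.1,"slide":[0,0.009,0.26],"roll":0}]'

```text
time_s: 64.05
tool_pos: [0.6496, 0.0635, 0.0819]
ee_rot: [0.788, 0.616, -0.0, 0.0]
force: [0.7, -1.2, -0.5]
grip_width: 0.252
gripper_force: 30.0
```

```bash
python3 - <<'E'
from h import *
o,p,Rm=st(); print(p,o["grip_width"]*92,o["force"],o["ft_torque"])
plan([([.6497,.0641,.057],-.2424)])
E
```

```text
[0.64960421 0.06354565 0.08194368] 23.223530149120727 [ 0.7388439  -1.22519323 -0.51535373] [-0.26307091 -0.01841075  0.01372146]
[0.004, -0.0, 0.166] -0.001
yaw now -0.245 q7 -0.83 t 64.05
```

step_arm --deltas '[{"gripper":0.1,"slide":[0,0,0.02],"roll":0},{"gripper":0.1,"slide":[0,0,0.04],"roll":0},{"gripper":0.1,"slide":[0,0,0.06],"roll":0},{"gripper":0.1,"slide":[0,0,0.08],"roll":0},{"gripper":0.1,"slide":[0,0,0.1],"roll":0},{"gripper":0.1,"slide":[0,0,0.12],"roll":0},{"gripper":0.1,"slide":[0,0,0.14],"roll":0},{"gripper":0.1,"slide":[0,0,0.15],"roll":0}]'

```text
time_s: 65.05
tool_pos: [0.6494, 0.0636, 0.0593]
ee_rot: [0.788, 0.616, -0.0, 0.0]
force: [0.4, -3.3, 1.2]
grip_width: 0.26
gripper_force: 30.0
```

```bash
python3 - <<'E'
from h import *
o,p,Rm=st(); print(p,o["grip_width"]*92,o["force"],o["ft_torque"])
E
```

```text
[0.64937675 0.06364643 0.05925699] 23.881350250007614 [ 0.42346277 -3.27011139  1.22921974] [-0.94956558  0.0229991   0.00219036]
```

Going in well; finish, release and rise clear.

step_arm --deltas '[{"gripper":0.1,"slide":[0,0,0.01],"roll":0},{"gripper":0.1,"slide":[0,0,0.02],"roll":0},{"gripper":0.1,"slide":[0,0,0.025],"roll":0},{"gripper":0.1,"slide":[0,0,0.025],"roll":0},{"gripper":0.5,"slide":[0,0,0.02],"roll":0},{"gripper":0.5,"slide":[0,0,0.02],"roll":0},{"gripper":0.5,"slide":[0,0,0.02],"roll":0},{"gripper":0.5,"slide":[0,0,0.02],"roll":0}]'

```text
time_s: 66.05
tool_pos: [0.6492, 0.0646, 0.0563]
ee_rot: [0.788, 0.616, 0.0, -0.0]
force: [-0.2, 0.1, 0.2]
grip_width: 0.497
gripper_force: 0.0
```

step_arm --deltas '[{"gripper":0.5,"slide":[0,0,-0.1],"roll":0},{"gripper":0.5,"slide":[0,0,-0.25],"roll":0},{"gripper":0.5,"slide":[0,0,-0.45],"roll":0},{"gripper":0.5,"slide":[0,0,-0.65],"roll":0},{"gripper":0.5,"slide":[0,0,-0.8],"roll":0},{"gripper":0.5,"slide":[0.1,-0.1,-0.9],"roll":0},{"gripper":0.5,"slide":[0.3,-0.3,-0.9],"roll":0},{"gripper":0.5,"slide":[0.5,-0.6,-0.9],"roll":0}]'

```text
time_s: 67.05
tool_pos: [0.5791, 0.1605, 0.1918]
ee_rot: [0.788, 0.615, 0.0, -0.0]
force: [-0.0, 0.8, -0.2]
grip_width: 0.501
gripper_force: 0.0
```

step_arm --deltas '[{"gripper":0.5,"slide":[0.15,-0.15,0],"roll":0},{"gripper":0.5,"slide":[0.3,-0.3,0],"roll":0},{"gripper":0.5,"slide":[0.5,-0.5,0],"roll":0},{"gripper":0.5,"slide":[0.6,-0.6,0],"roll":0},{"gripper":0.5,"slide":[0.6,-0.6,0],"roll":0},{"gripper":0.5,"slide":[0.6,-0.6,0],"roll":0},{"gripper":0.5,"slide":[0.6,-0.6,0],"roll":0},{"gripper":0.5,"slide":[0.6,-0.6,0],"roll":0}]'

```text
time_s: 68.05
tool_pos: [0.5154, 0.2665, 0.1913]
ee_rot: [0.789, 0.615, -0.0, 0.0]
force: [-0.0, -0.6, 0.0]
grip_width: 0.502
gripper_force: 0.0
```

```bash
python3 - <<'E'
from h import *
S=shot("scene","scene12"); T=shot("top","t12"); print(st()[1])
print("knob tops pred",[proj(S,[x,y,.086])[0].round(1).tolist() for x,y in((.6497,.0641),(.5945,-.1594))],[proj(T,[x,y,.086])[0].round(1).tolist() for x,y in((.6497,.0641),(.5945,-.1594))],"legpost top",proj(T,[.4857,-.3076,.085]),proj(S,[.4857,-.3076,.085]))
w=np.zeros((400,800,3),np.uint8); w[:,:400]=cv2.resize(S["frame"][170:330,200:360],(400,400),interpolation=2); w[:,400:]=cv2.resize(T["frame"][110:270,300:460],(400,400),interpolation=2); cv2.imwrite("pics/c11.png",w[...,::-1])
E
```

```text
[0.51510198 0.26698867 0.19139917]
knob tops pred [[352.7, 216.4], [278.5, 241.0]] [[313.4, 150.2], [392.1, 170.4]] legpost top [[444.81344596 209.21997645]] [[208.52363077 245.15039803]]
```

View pics/c11.png

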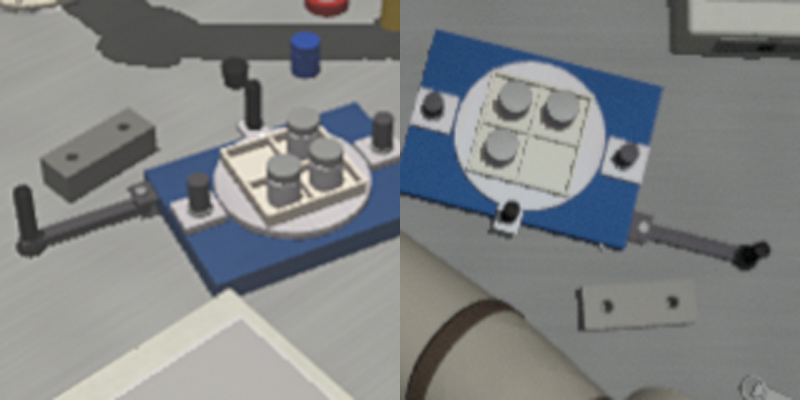

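```bash
python3 -c "
from station import manip; print(manip.sign_off())"
```

```text
the job is handed in; nothing more can be done
None
```

The job is handed in, and the last pictures showed everything in place: leg out at its stop, all three jars upright in their own bays, carousel lined up and both pins home with the gripper clear. I got no pass or fail result back.

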